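# Shut and lock the filter hatch of a bench extractor

## Task

The extractor's filter has been changed: swing its blue hatch shut and lock it with both orange wing fasteners, leaving the bottle, brush and other loose things around it where they are. Push each wing in, feeling for the hidden slot by turning it a little if it will not go in, then give it a quarter turn clockwise until it catches and stays caught when let go.

Things in the scene. Friction and masses are not known exactly. Their poses are not given: they have to be found in the camera images.
- extractor: white bench extractor, fixed: 300 mm wide (y), 280 deep (x -150 to 130), 185 high. Origin at bench level; x from its low front to its back, y to its left. From the top of the 85 mm front wall (x = -150) the face slopes up to the back at 30 degrees for 200 mm; the hatch lies on it. Then a flat top (z = 185) with a spigot 30 mm high near the back. Its front faces the bench side at world -y, or up to 30 degrees further round, away from the robot
- hatch (a joint): opening angle of the blue hatch (rad): 0 = shut flat on the slope, up to 1.0. The hinge is stiff and the hatch stays where it is left; 3 to 8 N at the free edge moves it
- hatch_hinge (a point): middle of the hatch's hinge line, along its upper edge (towards the back of the extractor), at the level of the outer face; the hinge axis runs 5 mm under it. Moves with the hatch: x points up the hatch from free edge to hinge, y along the hinge to the extractor's left, z out of the outer face
- hatch_edge (a point): point on the hatch's outer face, midway across, 12 mm in from the free (lower, front) edge and 160 mm from the hinge line; same axes as hatch_hinge. The hatch is a plate 5 mm thick, 252 mm wide and 172 mm long
- left_seat (a point): point on the hatch's outer face on the left fastener's axis, 140 mm from the hinge line, 80 mm left of the middle (axes as hatch_hinge). Below, in the case, sits a hidden receiver with a slot for the fastener's 24 mm cross-bar (parallel to the wing). The slot lies within 0.35 rad either side of turn 0, not the same for each fastener, and takes the bar when within about 0.1 rad of it
- right_seat (a point): as left_seat, 80 mm right of the middle. With the bar through its slot, either fastener turns clockwise only: about 90 degrees from the slot, to a stop about 5 degrees past the catch notch. Let go at the stop, it rises 2.5 mm into the notch and can neither turn nor spring out; let go before it, it stays deep (10 mm) and uncaught
- left_wing (a point): centre of the orange wing of the left fastener (at +y of the extractor): a flat bar 36 mm long, 10 mm thick, 24 mm high (12 mm above and below this point) standing on a black round flange 34 mm across, 4 mm thick, its underside 12.5 mm off the hatch when sprung out. Axes: x along the wing, y across its thickness, z out along the fastener's axis, square to the hatch
- left_stud (a joint): push-in travel of the left fastener (m) along its axis: 0 = sprung fully out. With the hatch shut and the bar off its slot, it stops dead at 1.5 mm; through the slot it goes to the bottom stop at 12 mm. It must be below 10.1 mm to turn; caught after a quarter turn, it rests at 7.6 mm. Spring push: 4 N at 0, 9.5 N at 7.6 mm, 12.6 N at 12 mm
- left_head (a joint): turn of the left fastener (rad), growing clockwise seen looking down on the hatch: 0 = wing points straight up the slope, 1.57 = wing lies across, parallel to the hatch's free edge. Sprung out, it turns freely from -0.9 to 2.4 and stays at the angle where it is left
- right_wing (a point): centre of the orange wing of the right fastener (at -y of the extractor): a flat bar 36 mm long, 10 mm thick, 24 mm high (12 mm above and below this point) standing on a black round flange 34 mm across, 4 mm thick, its underside 12.5 mm off the hatch when sprung out. Axes: x along the wing, y across its thickness, z out along the fastener's axis, square to the hatch
- right_stud (a joint): push-in travel of the right fastener (m) along its axis: 0 = sprung fully out. With the hatch shut and the bar off its slot, it stops dead at 1.5 mm; through the slot it goes to the bottom stop at 12 mm. It must be below 10.1 mm to turn; caught after a quarter turn, it rests at 7.6 mm. Spring push: 4 N at 0, 9.5 N at 7.6 mm, 12.6 N at 12 mm
- right_head (a joint): turn of the right fastener (rad), growing clockwise seen looking down on the hatch: 0 = wing points straight up the slope, 1.57 = wing lies across, parallel to the hatch's free edge. Sprung out, it turns freely from -0.9 to 2.4 and stays at the angle where it is left
- wash_bottle_a: wash bottle, white with a blue cap and bent spout, 64 mm across, 195 mm high, beside the extractor; origin under its centre
- old_filter: used filter cartridge lying flat, 150 (x) by 225 (y) by 24 mm; origin under its centre
- calculator: black pocket calculator lying flat, 125 (x) by 80 (y) by 14 mm; origin under its centre
- dust_brush: small brush lying in front of the extractor, 200 mm long, 42 mm wide, 20 mm high, handle towards its own -x; origin under its middle
- timer: white bench timer lying flat, 45 (x) by 75 (y) by 20 mm; origin under its centre

How it is judged:
By the outcome, as a careful person would: the job done as asked, in the order asked, and still so for the second after the job is handed in, with the robot touching nothing.
It also fails if it takes over 72 s, if anything falls off the work surface, if the arm or the gripper's body presses on something with over 40 N, if the wrist force passes 120 N, or if a joint passes its speed limit or range.

## Robot

A 6-joint arm with a two-finger parallel gripper is mounted at the origin on the work surface. World frame = base frame: x ahead of the robot, y to its left, z up, the work surface at z = 0. Lengths are in mm, angles in degrees, forces in N, time in s.
With the tool pointing down it reaches from about 300 to 850 mm from the base axis. Payload 4.2 kg.
Tool frame: the origin (TCP) lies midway between the tips of the shut fingers; the grasp point (between the pads) lies 19 mm behind it; y points along the fingers, z is the direction in which the jaws open and shut, and the axes are right-handed (so a half turn about y gives the same grasp; the last joint's range is limited). The gripper opens to 91 mm and grips with 3 to 60 N. Pads are 32 mm wide; open, the fingers measure 118 mm over their backs; the gripper's body (76 mm by 178 mm) begins 60 mm behind the grasp point.
Start: joints at [-73.682, 18.312, 89.639, -0, 72.044, -1.146], TCP at [172.562, -548.512, 213.976] pointing down, gripper open.
Joint ranges: [-177.97, 177.97], [-48.28, 115.42], [12.27, 149.76], [-77.06, 257.06], [2.81, 150.46], [-146.56, 146.56]. Speed limits (degrees/s): [147.25, 147.25, 180, 180, 180, 180].

## Interface

Orientations are given as [roll, pitch, yaw] about the fixed x, y, z axes, in that order (R = Rz(yaw) Ry(pitch) Rx(roll)).
In Python, from workcell import env gives the robot as it stands.
- The arm moves only by the shell command python3 -m handwheel 'ROWS' [FORCE]. ROWS is JSON, a list of rows, each a list of 3 entries, a list of its own where there are three numbers: the opening, from 0 (shut) to 1 (fully open), then the shift along the tool's x, y, z in mm, then the turn, a rotation vector about the tool's x, y, z in degrees. A call has exactly 10 rows; each row shifts and turns the commanded pose from where the row before left it, along the tool's axes as they then stand; what a row does not reach is not made up. A row lasts 1/12 s, in which the tool goes at most 41.7 mm and 7.16 degrees, less where a joint would pass 70% of its speed; a pose out of reach is approached as far as the arm can. A call is refused whole if a number of a shift passes 41.7 or a number of a turn 7.16, either way. A call with a gripper value outside its range is refused whole. The fingers move at their own pace and stop on an object; FORCE is the grip in N (left out, the last holds). Time passes only in rows, so rows that do not move let the fingers close, or fill a call up. It gives the time, the measured TCP pose, the force and the opening at its end, in the units of the state.
- env.state(): the state, without advancing time (a new reading comes with each control period).
- env.grab_frame(name): name is "side" or "top" or "wrist"; returns the picture (420x560x3 uint8, red, green, blue); there is no depth.
- env.camera_info(name): a dict with "fx", "fy", "cx", "cy" (pixels), "k1" (the pictures are not rectified: a ray, as slopes to the right and down, at radius r is drawn at 1 + k1 r^2 times it, then the intrinsics apply), "camera_from_world" (4x4, takes a point from world to camera coordinates); the wrist camera has in their place "mount" (4x4, takes a point from camera to tool coordinates, whose origin is the TCP and whose axes are the tool frame's). Camera axes: x right, y down, z forward; pixel columns grow to the right and rows downward; lengths in mm; the calibration is good to about 2 mm. A picture is of the moment at which its call begins: read the wrist's pose just before it. camera_info takes no time and is no camera call.
- env.job_done(): hands the job in, once; it reports no verdict.
Trained networks look in the newest picture that a camera, given by its name, has taken for a name from the list of things; names that differ only in an ending like _2 or _b are one class to them, and where a whole thing is asked for, a point or a joint stands for the part that bears it (a point fixed in the world has none). Each returns a list of dicts, best first, with "p" (0 to 1); they miss things now and then, are a little off and sometimes report something else, mostly with a low value. They report only what shows in the picture. A call takes as long as a camera call.
- env.masks_of(camera, label): "region" (420x560 bool, what is visible of it) and "location" ([column, row] in pixels, amid what is visible of it).
The state is a dict: "time_s": time; "qpos": joint angles; "qvel": joint speeds; "effort": joint torques, N m; "ee_pos": TCP position; "ee_rot": TCP orientation; "force": force on the tool from outside, world axes, zero at the start; "torque": the same for the moment, N m; "gripper_width": finger opening in mm.
Only numpy, scipy, OpenCV 4.12 (cv2) and the standard library are available. Lean on these libraries where they do the work, as an engineer would, in place of code of your own. Each camera call takes 0.05 s, during which the arm holds its last target.

## Working session

There is one attempt and no reset: what is moved stays moved. The work goes in short steps, Python scripts to look and compute and a shell command to move; the robot and the scene stay as the last step left them, time stands still between calls to the robot, and variables do not carry over. Pictures are saved under pics/ and viewed, and the job is handed in when it is done.

```bash
ls; mkdir -p pics; python3 - <<'E'
from workcell import env
import cv2
s=env.state();print(s)
for n in("side","top","wrist"):
    i=env.camera_info(n);print(n,{k:(v if not hasattr(v,'tolist') else v.tolist()) for k,v in i.items()})
    cv2.imwrite(f"pics/{n}0.png",env.grab_frame(n)[:,:,::-1])
E
```

```text
pics
{'time_s': 0.0, 'qpos': array([-7.36811111e+01,  1.83515108e+01,  8.97070871e+01, -5.64532459e-05,
        7.20441630e+01, -1.14462329e+00]), 'qvel': array([-0.05873184, -0.07115474, -0.04299591,  0.04221024, -0.05971414,
        0.02332759]), 'effort': array([ 3.70070105e-03, -4.12459660e+01, -2.31973547e+01,  7.30953366e-02,
        4.58208472e-02, -1.35664022e-04]), 'ee_pos': array([ 172.42484099, -547.9995682 ,  213.11698107]), 'ee_rot': array([-9.01027415e+01,  1.99910178e-03, -1.62536472e+02]), 'force': array([ 0.60635364, -0.55374639, -0.04939894]), 'torque': array([-0.04464927,  0.04895494, -0.01652109]), 'gripper_width': 91.253435061505}
side {'fx': 474.67302319125184, 'fy': 474.67302319125184, 'cx': 280.5885230435353, 'cy': 209.62478743319872, 'k1': -0.1522953904856669, 'camera_from_world': [[0.9987906931597713, -0.04875774247897373, 0.0063114028375599145, -596.8884512159316], [-0.0240131728139025, -0.595816825851115, -0.8027612830500186, 135.1126276432977], [0.04290126791638599, 0.801638941532319, -0.596267128584253, 1238.8612533464511], [0.0, 0.0, 0.0, 1.0]]}
top {'f
[... 163 characters left out ...]
3095574, -0.9996318654459403, -0.014691823871218082, 42.20236503906842], [-0.9811358994850238, 0.025204695787324784, -0.19166916823522134, 613.0876229400391], [0.19196891114268108, 0.010042753374343566, -0.9813496218266736, 1540.2223743478748], [0.0, 0.0, 0.0, 1.0]]}
wrist {'fx': 325.7267441799792, 'fy': 325.7267441799792, 'cx': 279.2450144611644, 'cy': 214.44029850658904, 'k1': 0.014982622095742835, 'mount': [[2.2316314720442186e-05, 0.9571896122569313, 0.289461648045825, -82.67837383892657], [0.0008530946088422853, -0.28946156100997966, 0.9571892586773275, -170.68066294039753], [0.9999996358657178, 0.00022557723467077546, -0.0008230330131512839, -0.6974892500477559], [0.0, 0.0, 0.0, 1.0]]}
```

View pics/side0.png

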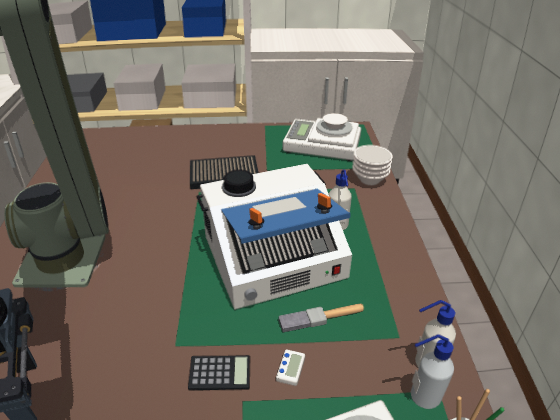

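View pics/top0.png

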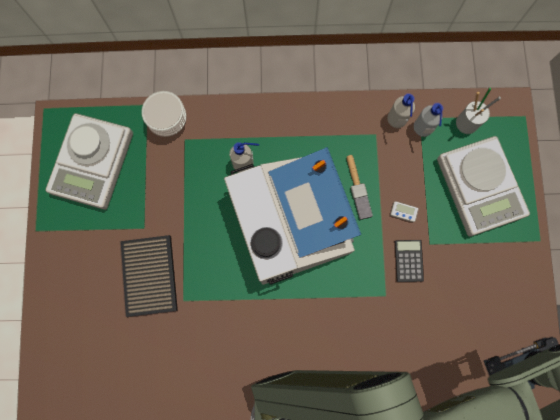

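View pics/wrist0.png

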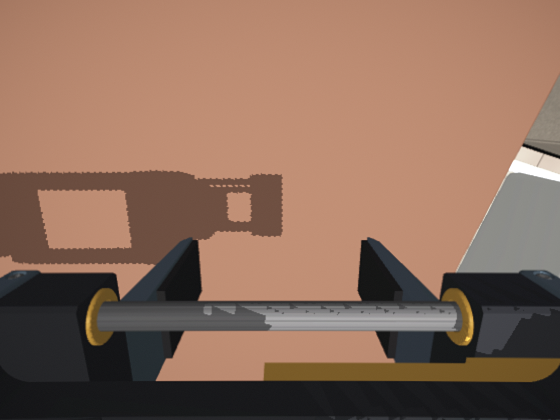

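```bash
python3 - <<'E'
from workcell import env
import cv2,numpy as np
for cam in("side","top"):
    im=env.grab_frame(cam)[:,:,::-1].copy()
    np.save(f"pics/{cam}0.npy",im)
    for l in("left_wing","right_wing","hatch","extractor","left_seat","right_seat","wash_bottle_a","dust_brush"):
        try:
            for r in env.masks_of(cam,l)[:3]:
                ys,xs=np.nonzero(r["region"]);print(cam,l,round(r["p"],2),np.round(r["location"],1),len(xs),xs.min(),xs.max(),ys.min(),ys.max())
        except Exception as e: print(l,e)
    c=(180,150,200,160) if cam=="side" else (210,130,180,165)
    z=im[c[1]:c[1]+c[3],c[0]:c[0]+c[2]]
    cv2.imwrite(f"pics/{cam}z.png",cv2.resize(z,None,fx=3.5,fy=3.5,interpolation=cv2.INTER_CUBIC))
print(env.state()["time_s"])
E
```

```text
side left_wing 0.52 [251.7 216.1] 209 249 263 208 225
side right_wing 0.54 [326.4 204.6] 162 318 330 194 209
side hatch 0.89 [282.1 212.6] 3921 222 350 189 242
side extractor 0.78 [274.4 232.8] 16383 196 352 164 308
side left_seat 0.71 [280.  216.6] 3904 222 350 189 242
side right_seat 0.7 [283.8 212.8] 4132 221 350 189 244
side right_seat 0.6 [220.5 373.6] 2042 188 249 355 390
side wash_bottle_a 0.66 [343.4 192.5] 598 330 351 170 228
side dust_brush 0.64 [312.7 317.6] 1221 278 363 304 332
top left_wing 0.56 [340.9 221.8] 170 334 348 215 229
top hatch 0.61 [313.1 201.3] 5845 270 359 149 256
top hatch 0.49 [339.9 221.6] 139 335 347 216 228
top extractor 0.8 [293.8 213.8] 12029 225 359 148 284
top left_seat 0.92 [312. 205.] 5848 269 360 148 256
top left_seat 0.71 [321.2 166.6] 121 314 326 161 172
top right_seat 0.85 [313.9 203.5] 6052 269 360 147 256
top wash_bottle_a 0.92 [241.2 154.7] 457 231 257 143 168
top dust_brush 0.69 [359.8 191.7] 630 347 372 155 218
1.05
```

View pics/sidez.png

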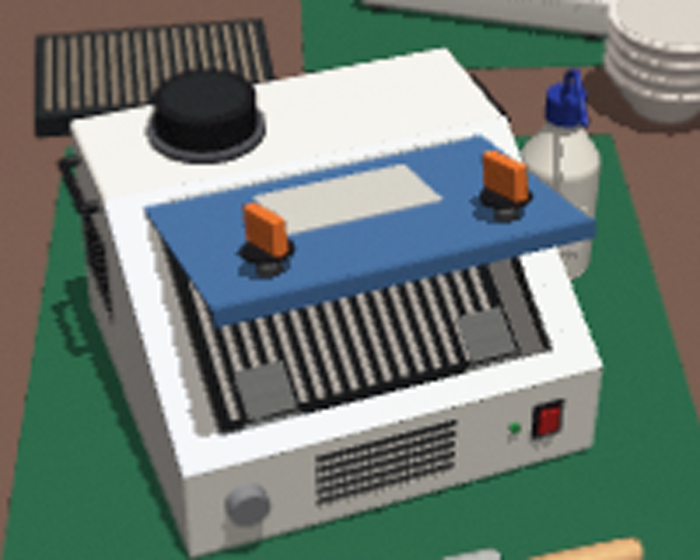

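View pics/topz.png

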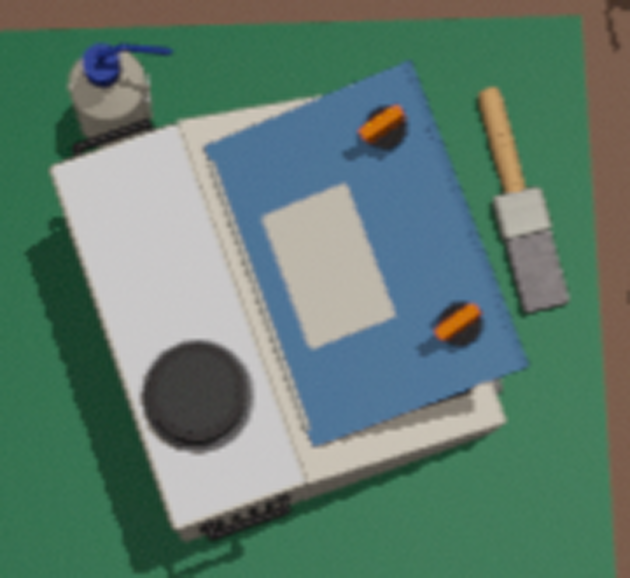

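```bash
cat > geo.py <<'E'
import numpy as np
from scipy.spatial.transform import Rotation as R
from workcell import env
def proj(cam,P,info=None,ee=None):
    i=info or env.camera_info(cam)
    P=np.atleast_2d(P)
    if cam=="wrist":
        T=np.eye(4);T[:3,:3]=R.from_euler('xyz',ee[1],degrees=True).as_matrix();T[:3,3]=ee[0]
        M=np.linalg.inv(T@np.array(i["mount"]))
    else: M=np.array(i["camera_from_world"])
    c=P@M[:3,:3].T+M[:3,3]
    s=c[:,:2]/c[:,2:];r2=(s**2).sum(1,keepdims=True);s=s*(1+i["k1"]*r2)
    return s*[i["fx"],i["fy"]]+[i["cx"],i["cy"]]
def Rz(a): return R.from_euler('z',a).as_matrix()
def ext(p,P): return np.atleast_2d(P)@Rz(p[2]).T+[p[0],p[1],0]
def hatchframe(p,a=None):
    """p: x,y,yaw,angle,sh,hh -> R,origin hinge point (outer face) world"""
    a=p[3] if a is None else a
    sh,hh=p[4],p[5]; t=np.pi/6
    e=np.array([np.cos(t),0,np.sin(t)]);n=np.array([-np.sin(t),0,np.cos(t)])
    ax=np.array([-150,0,85])+sh*e+(hh-5)*n   # axis
    th=t-a  # opening lowers tilt (free edge rises)
    e2=np.array([np.cos(th),0,np.sin(th)]);n2=np.array([-np.sin(th),0,np.cos(th)])
    Rm=Rz(p[2])@np.stack([e2,[0,1,0],n2],1)
    return Rm, ext(p,ax+5*n2)[0]
def hp(p,P,a=None):
    Rm,o=hatchframe(p,a);return np.atleast_2d(P)@Rm.T+o
E
cat > fit.py <<'E'
from geo import *
from scipy.optimize import least_squares
S=np.array([180,150]);T=np.array([210,130])
E_=dict
side_e=[((-150,150,85),(190,472)),((-150,-150,85),(603,370)),((130,150,185),(70,120)),((130,-150,185),(447,48)),((-150,150,0),(190,555)),((-150,-150,0),(593,447))]
top_e=[((130,-150,185),(50,168)),((130,150,185),(183,535)),((23.2,-150,185),(180,120)),((23.2,150,185),(305,487)),((-150,150,85),(507,418))]
side_h=[((0,126,0),(147,212)),((0,-126,0),(480,136)),((-172,126,0),(217,305)),((-172,-126,0),(597,228)),((-140,80,28.5),(266,231)),((-140,-80,28.5),(505,177))]
top_h=[((0,-126,0),(207,148)),((0,126,0),(312,445)),((-172,-126,0),(410,62)),((-172,126,0),(527,365)),((-140,80,28.5),(458,322)),((-140,-80,28.5),(382,124))]
inf={c:env.camera_info(c) for c in("side","top")}
def res(p,full=False):
    o=[]
    for c,l,f,off in(("side",side_e,ext,S),("top",top_e,ext,T),("side",side_h,hp,S),("top",top_h,hp,T)):
        P=np.array([a for a,b in l],float);uv=np.array([b for a,b in l])/3.5+off
        o.append(proj(c,f(p,P),inf[c])-uv)
    if full:return o
    return np.concatenate([np.concatenate(o).ravel(),[(p[4]-186)/10,(p[5]-3)/5]])
r=least_squares(res,[600,-100,1.9,.4,186,3],loss='soft_l1',x_scale=[100,100,.3,.3,10,5])
p=r.x;print(p,np.degrees(p[2]),r.cost)
for o in res(p,True):print(np.round(o,1).tolist())
np.save("p.npy",p)
for n,y in(("left",80),("right",-80)):
    print(n,"open",hp(p,[-140,y,28.5]).round(1),"shut",hp(p,[-140,y,28.5],0).round(1))
E
python3 fit.py
```

```text
[574.99196781  -6.14578883   1.88858393   0.77437894 182.39897648
   2.60554736] 108.20788848962063 23.13453793117042
[[-2.2, 1.9], [-0.4, -0.8], [-1.1, -0.1], [-0.6, -0.9], [-0.0, 3.5], [-0.9, 2.2]]
[[-0.4, -1.7], [-2.2, -2.3], [-0.6, -0.7], [1.1, -2.2], [-0.2, -0.1]]
[[-1.5, -0.2], [0.2, 0.6], [-1.6, 2.0], [-0.9, -1.9], [-0.5, 0.2], [-0.2, 0.3]]
[[-1.0, -1.7], [0.4, -0.2], [-0.9, -1.5], [-0.3, -0.5], [0.2, -1.0], [0.3, -0.9]]
left open [[ 535.9 -143.4  241.3]] shut [[ 539.3 -153.5  133.1]]
right open [[687.9 -93.4 241.3]] shut [[ 691.2 -103.5  133.1]]
```

```bash
cat > plan.py <<'E'
from geo import *
import json
def toolR(p,turn=0,a=0):
    Rm,_=hatchframe(p,a);e,y,n=Rm.T
    R0=np.stack([-e,-n,-y],1)
    return R0@R.from_rotvec([0,turn,0]).as_matrix()
def cur():
    s=env.state();return s["ee_pos"],R.from_euler('xyz',s["ee_rot"],degrees=True).as_matrix()
def plan(tp,tR,n,g,cur_=None,bump=0):
    p0,R0=cur_ or cur()
    w=R.from_matrix(R0.T@tR).as_rotvec()/n
    rows=[];pos=p0.copy();Rc=R0.copy()
    for k in range(1,n+1):
        tgt=p0+(tp-p0)*k/n+np.array([0,0,bump*np.sin(np.pi*k/n)])
        sh=np.round(Rc.T@(tgt-pos),1);wd=np.round(np.degrees(w),2)
        rows.append([g,sh.tolist(),wd.tolist()])
        pos=pos+Rc@sh;Rc=Rc@R.from_rotvec(np.radians(wd)).as_matrix()
    for i in range(0,n,10):print(json.dumps(rows[i:i+10]).replace(" ",""))
    print("end",pos.round(1), "miss",(tp-pos).round(2))
E
python3 - <<'E'
from plan import *
p=np.load("p.npy")
Rm,_=hatchframe(p)
for a in (p[3],.5,.25,0): print(a,hp(p,[-160,0,0],a).round(1),hp(p,[-140,80,0],a).round(1))
tp=hp(p,[-160,0,0])[0]+Rm[:,2]*40
print(tp,R.from_matrix(toolR(p)).as_euler('xyz',degrees=True))
plan(tp,toolR(p),20,0.1,bump=60)
E
```

```text
0.7743789357895815 [[ 620.2 -143.5  218.7]] [[ 538.1 -150.1  213.7]]
0.5 [[ 622.1 -149.5  175.3]] [[ 539.9 -155.5  175.8]]
0.25 [[ 620.7 -145.1  135.7]] [[ 538.7 -151.8  141.1]]
0 [[ 616.2 -131.4   98.5]] [[ 534.8 -140.   108.5]]
[ 617.07125404 -134.07130188  257.423758  ] [-90.          30.         -71.79211151]
[[0.1,[-27.4,-11.6,-13.1],[-1.19,-4.42,1.17]],[0.1,[-28.6,-10.5,-11.2],[-1.19,-4.42,1.17]],[0.1,[-29.5,-9.2,-9.1],[-1.19,-4.42,1.17]],[0.1,[-30.3,-7.8,-6.9],[-1.19,-4.42,1.17]],[0.1,[-30.9,-6.2,-4.7],[-1.19,-4.42,1.17]],[0.1,[-31.1,-4.4,-2.3],[-1.19,-4.42,1.17]],[0.1,[-31.1,-2.6,0.1],[-1.19,-4.42,1.17]],[0.1,[-30.8,-0.8,2.6],[-1.19,-4.42,1.17]],[0.1,[-30.2,1.3,5.1],[-1.19,-4.42,1.17]],[0.1,[-29.4,3.1,7.6],[-1.19,-4.42,1.17]]]
[[0.1,[-28.3,4.9,10.1],[-1.19,-4.42,1.17]],[0.1,[-26.9,6.6,12.5],[-1.19,-4.42,1.17]],[0.1,[-25.3,8.3,14.8],[-1.19,-4.42,1.17]],[0.1,[-23.4,9.6,17.0],[-1.19,-4.42,1.17]],[0.1,[-21.4,10.9,19.0],[-1.19,-4.42,1.17]],[0.1,[-19.2,11.7,21.0],[-1.19,-4.42,1.17]],[0.1,[-16.9,12.6,22.7],[-1.19,-4.42,1.17]],[0.1,[-14.6,12.9,24.2],[-1.19,-4.42,1.17]],[0.1,[-12.2,13.1,25.5],[-1.19,-4.42,1.17]],[0.1,[-9.8,13.0,26.7],[-1.19,-4.42,1.17]]]
end [ 617.1 -134.1  257.4] miss [-0.03  0.02  0.02]
```

```bash
python3 -m handwheel '[[0.1,[-27,-12,-13],[-1.2,-4.4,1.2]],[0.1,[-29,-10,-11],[-1.2,-4.4,1.2]],[0.1,[-29,-9,-9],[-1.2,-4.4,1.2]],[0.1,[-30,-8,-7],[-1.2,-4.4,1.2]],[0.1,[-31,-6,-5],[-1.2,-4.4,1.2]],[0.1,[-31,-4,-2],[-1.2,-4.4,1.2]],[0.1,[-31,-3,0],[-1.2,-4.4,1.2]],[0.1,[-31,-1,3],[-1.2,-4.4,1.2]],[0.1,[-30,1,5],[-1.2,-4.4,1.2]],[0.1,[-29,3,8],[-1.2,-4.4,1.2]]]' 40
python3 - <<'E'
from plan import *
p=np.load("p.npy")
Rm,_=hatchframe(p)
tp=hp(p,[-160,0,0])[0]+Rm[:,2]*40
print(env.state()["qpos"].round(0))
plan(tp,toolR(p),10,0)
E
```

```text
time_s: 1.88
ee_pos: [395.6, -342.3, 297.2]
ee_rot: [-96.5, 15.3, -118.9]
force: [0.4, -0.2, 0.1]
gripper_width: 27.2
[-50.  17.  81.  12.  93. -22.]
[[0,[-26.9,10.3,10.6],[-1.2,-4.42,1.14]],[0,[-25.7,10.6,12.8],[-1.2,-4.42,1.14]],[0,[-24.5,10.8,15.0],[-1.2,-4.42,1.14]],[0,[-23.0,11.0,17.0],[-1.2,-4.42,1.14]],[0,[-21.4,11.0,19.0],[-1.2,-4.42,1.14]],[0,[-19.6,11.0,20.8],[-1.2,-4.42,1.14]],[0,[-17.8,10.9,22.5],[-1.2,-4.42,1.14]],[0,[-15.7,10.8,24.0],[-1.2,-4.42,1.14]],[0,[-13.7,10.6,25.4],[-1.2,-4.42,1.14]],[0,[-11.4,10.2,26.5],[-1.2,-4.42,1.14]]]
end [ 617.1 -134.1  257.4] miss [-0.    0.01 -0.01]
```

```bash
python3 -m handwheel '[[0,[-27,5,10],[-1.2,-4.4,1.1]],[0,[-26,6,13],[-1.2,-4.4,1.1]],[0,[-24,8,15],[-1.2,-4.4,1.1]],[0,[-23,10,17],[-1.2,-4.4,1.1]],[0,[-21,11,19],[-1.2,-4.4,1.1]],[0,[-20,11,21],[-1.2,-4.4,1.1]],[0,[-18,12,22],[-1.2,-4.4,1.1]],[0,[-16,13,24],[-1.2,-4.4,1.1]],[0,[-14,13,25],[-1.2,-4.4,1.1]],[0,[-11,13,26],[-1.2,-4.4,1.1]]]'
python3 - <<'E'
from plan import *
import cv2
p=np.load("p.npy")
print(env.state()["qpos"].round(0))
tp=hp(p,[-160,0,0])[0]+hatchframe(p)[0][:,2]*40
plan(tp,toolR(p),10,0)
ee=(env.state()["ee_pos"],env.state()["ee_rot"])
im=env.grab_frame("wrist")[:,:,::-1].copy()
for q in [(-172,126,0),(-172,-126,0),(0,126,0),(0,-126,0),(-160,0,0),(-140,80,28.5),(-140,-80,28.5)]:
    u=proj("wrist",hp(p,q),None,ee)[0];cv2.circle(im,tuple(int(x) for x in u),4,(0,255,0),1)
cv2.imwrite("pics/w1.png",im)
cv2.imwrite("pics/s1.png",env.grab_frame("side")[:,:,::-1])
E
```

```text
time_s: 2.72
ee_pos: [615.4, -135.3, 260.8]
ee_rot: [-90.2, 29.7, -72.1]
force: [0.0, -0.5, 0.2]
gripper_width: 0.5
[-25.  33.  66.  22. 102. -42.]
[[0,[0.1,0.3,0.2],[0.01,-0.02,0.03]],[0,[0.1,0.3,0.2],[0.01,-0.02,0.03]],[0,[0.1,0.4,0.2],[0.01,-0.02,0.03]],[0,[0.1,0.3,0.2],[0.01,-0.02,0.03]],[0,[0.1,0.3,0.2],[0.01,-0.02,0.03]],[0,[0.2,0.3,0.2],[0.01,-0.02,0.03]],[0,[0.1,0.4,0.2],[0.01,-0.02,0.03]],[0,[0.1,0.3,0.2],[0.01,-0.02,0.03]],[0,[0.1,0.3,0.2],[0.01,-0.02,0.03]],[0,[0.1,0.3,0.2],[0.01,-0.02,0.03]]]
end [ 617.1 -134.1  257.4] miss [-0.    0.03 -0.03]
```

View pics/w1.png

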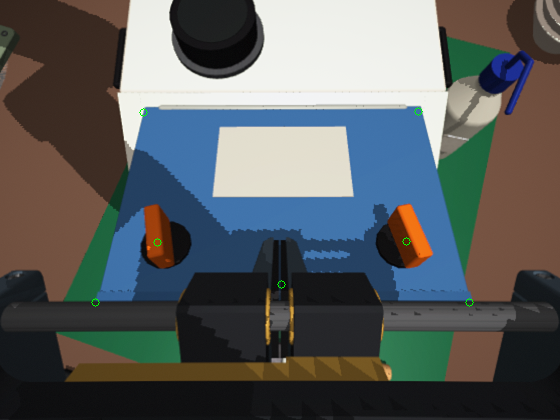

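View pics/s1.png

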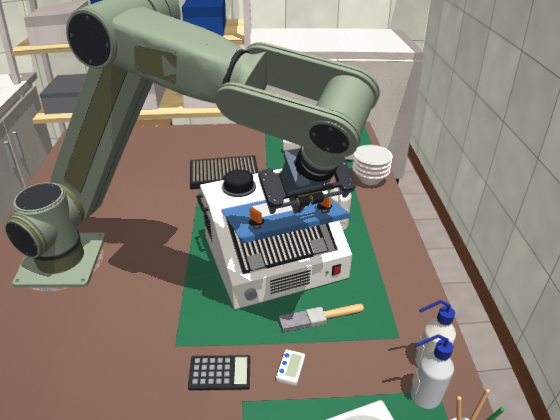

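```bash
python3 - <<'E'
from plan import *
p=np.load("p.npy");Rt=toolR(p)
pos,_=cur();n=Rt[:,1]
aa=list(np.linspace(.774,0,16));
pts=[hp(p,[-160,0,0],a)[0]-16*Rt[:,0] for a in aa]
pts+= [pts[-1]+3*n]
prev=pos
for a,t in zip(aa+[0],pts):
    print(round(a,2),(Rt.T@(t-prev)).round(1));prev=t
E
```

```text
0.77 [13.3 28.7  0.1]
0.72 [ 5.8  5.9 -0. ]
0.67 [5.5 6.2 0. ]
0.62 [ 5.2  6.4 -0. ]
0.57 [4.8 6.7 0. ]
0.52 [ 4.5  6.9 -0. ]
0.46 [4.1 7.2 0. ]
0.41 [ 3.7  7.4 -0. ]
0.36 [3.4 7.5 0. ]
0.31 [ 3.   7.7 -0. ]
0.26 [2.6 7.9 0. ]
0.21 [ 2.2  8.  -0. ]
0.15 [1.7 8.1 0. ]
0.1 [1.3 8.2 0. ]
0.05 [0.9 8.2 0. ]
0.0 [0.5 8.2 0. ]
0 [0. 3. 0.]
```

```bash
python3 -m handwheel '[[0,[4,10,0],[0,0,0]],[0,[5,10,0],[0,0,0]],[0,[4,9,0],[0,0,0]],[0,[6,6,0],[0,0,0]],[0,[5,6,0],[0,0,0]],[0,[5,7,0],[0,0,0]],[0,[5,7,0],[0,0,0]],[0,[4,7,0],[0,0,0]],[0,[4,7,0],[0,0,0]],[0,[4,7,0],[0,0,0]]]' 40
python3 - <<'E'
from plan import *
import cv2
cv2.imwrite("pics/s2.png",env.grab_frame("side")[150:310,180:380,::-1].repeat(3,0).repeat(3,1))
E
```

```text
time_s: 3.65
ee_pos: [614.5, -138.9, 171.4]
ee_rot: [-90.3, 29.7, -72.3]
force: [-0.7, 0.7, 2.3]
gripper_width: 0.8
```

View pics/s2.png

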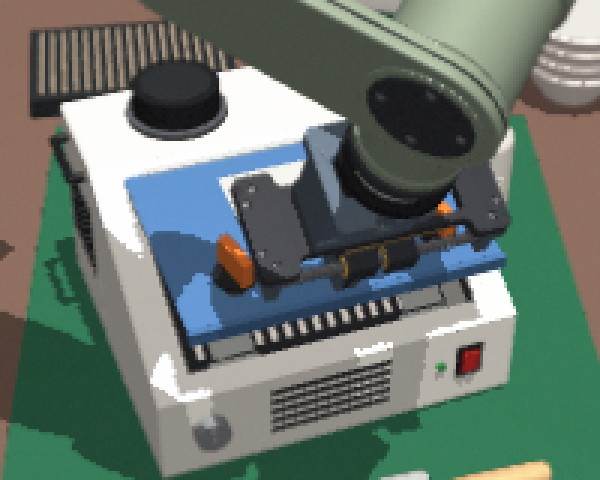

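The side view shows the hatch being pushed down as planned (free edge near zoom row 330). I'll continue shutting it.

```bash
python3 -m handwheel '[[0,[3,8,0],[0,0,0]],[0,[3,8,0],[0,0,0]],[0,[3,8,0],[0,0,0]],[0,[2,8,0],[0,0,0]],[0,[2,8,0],[0,0,0]],[0,[1,8,0],[0,0,0]],[0,[1,8,0],[0,0,0]],[0,[0,7,0],[0,0,0]],[0,[0,4,0],[0,0,0]],[0,[0,0,0],[0,0,0]]]'
python3 - <<'E'
from plan import *
p=np.load("p.npy");Rt=toolR(p);pos,_=cur()
t=hp(p,[-144,0,0],0)[0];print(Rt.T@(t-pos), Rt.T@env.state()["force"])
E
```

```text
time_s: 4.53
ee_pos: [608.6, -120.4, 107.3]
ee_rot: [-90.2, 29.6, -72.3]
force: [0.3, -3.9, 4.7]
gripper_width: 0.1
[-0.43353775  1.17145911  3.761548  ] [ 0.99094478 -5.94223223 -0.91889695]
```

```bash
python3 -m handwheel '[[0,[0,2,0],[0,0,0]],[0,[0,2,0],[0,0,0]],[0,[0,2,0],[0,0,0]],[0,[0,0,0],[0,0,0]],[0,[0,0,0],[0,0,0]],[0,[0,0,0],[0,0,0]],[0,[0,0,0],[0,0,0]],[0,[0,0,0],[0,0,0]],[0,[0,0,0],[0,0,0]],[0,[0,0,0],[0,0,0]]]'
python3 - <<'E'
from plan import *
p=np.load("p.npy");Rt=toolR(p);pos,_=cur()
t=hp(p,[-144,0,0],0)[0];print(Rt.T@(t-pos), Rt.T@env.state()["force"])
E
```

```text
time_s: 5.37
ee_pos: [608.6, -120.3, 107.1]
ee_rot: [-90.0, 29.3, -72.1]
force: [-2.6, -15.1, 25.3]
gripper_width: 0.4
[-0.47981484  1.00072058  3.70444139] [ -0.9554987  -28.66559504  -7.13156638]
```

```bash
python3 -m handwheel '[[0,[0,-15,0],[0,0,0]],[0.5,[0,-30,0],[0,0,0]],[0.5,[0,-40,0],[0,0,0]],[0.5,[0,-40,0],[0,0,0]],[0.5,[0,-20,-20],[0,0,0]],[0.5,[0,0,-30],[0,0,0]],[0.5,[0,0,-20],[0,0,0]],[0.5,[0,0,-10],[0,0,0]],[0.5,[0,0,0],[0,0,0]],[0.5,[0,0,0],[0,0,0]]]'
python3 - <<'E'
from plan import *
import cv2
p=np.load("p.npy");s=env.state()
ee=(s["ee_pos"],s["ee_rot"])
im=env.grab_frame("wrist")[:,:,::-1].copy()
r=env.masks_of("wrist","left_wing");print([(x["p"],x["location"]) for x in r])
r=env.masks_of("wrist","right_wing");print([(x["p"],x["location"]) for x in r])
cv2.imwrite("pics/w3raw.png",im);np.save("pics/ee3.npy",np.array(ee))
for q in [(-172,126,0),(-172,-126,0),(0,126,0),(0,-126,0),(-140,80,28.5),(-140,-80,28.5),(-140,80,40.5),(-140,-80,40.5)]:
    u=proj("wrist",hp(p,q,0),None,ee)[0];print(q,u.round());cv2.circle(im,tuple(int(x) for x in u),4,(0,255,0),1)
cv2.imwrite("pics/w3.png",im)
im=env.grab_frame("side");cv2.imwrite("pics/s3.png",im[150:310,180:380,::-1].repeat(3,0).repeat(3,1))
E
```

```text
time_s: 6.2
ee_pos: [554.0, -209.1, 227.5]
ee_rot: [-90.3, 29.7, -72.3]
force: [-0.3, -0.8, 0.5]
gripper_width: 45.5
[(0.91, [286.2, 199.1]), (0.15, [459.8, 202.4])]
[(0.67, [461.6, 198.2])]
(-172, 126, 0) [237. 232.]
(-172, -126, 0) [488. 230.]
(0, 126, 0) [227.  42.]
(0, -126, 0) [526.  38.]
(-140, 80, 28.5) [283. 209.]
(-140, -80, 28.5) [462. 208.]
(-140, 80, 40.5) [283. 213.]
(-140, -80, 40.5) [470. 212.]
```

View pics/w3.png

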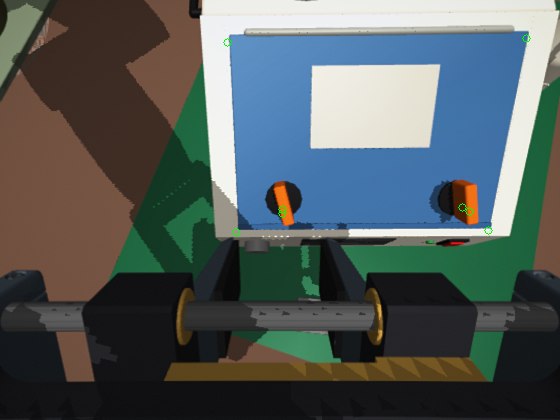

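View pics/s3.png

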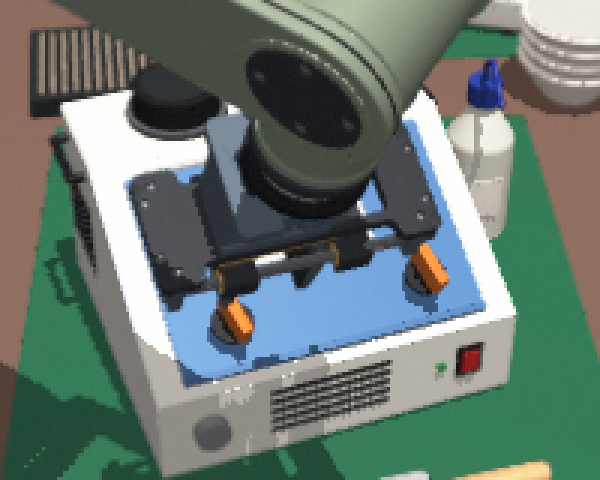

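```bash
python3 - <<'E'
import cv2
im=cv2.imread("pics/w3raw.png")
cv2.imwrite("pics/w3a.png",cv2.resize(im[150:250,200:360],None,fx=5,fy=5,interpolation=cv2.INTER_CUBIC))
cv2.imwrite("pics/w3b.png",cv2.resize(im[150:250,400:540],None,fx=5,fy=5,interpolation=cv2.INTER_CUBIC))
cv2.imwrite("pics/w3c.png",cv2.resize(im[0:100,180:560],None,fx=2,fy=2,interpolation=cv2.INTER_CUBIC))
E
```

```text
(no output)
```

View pics/w3a.png

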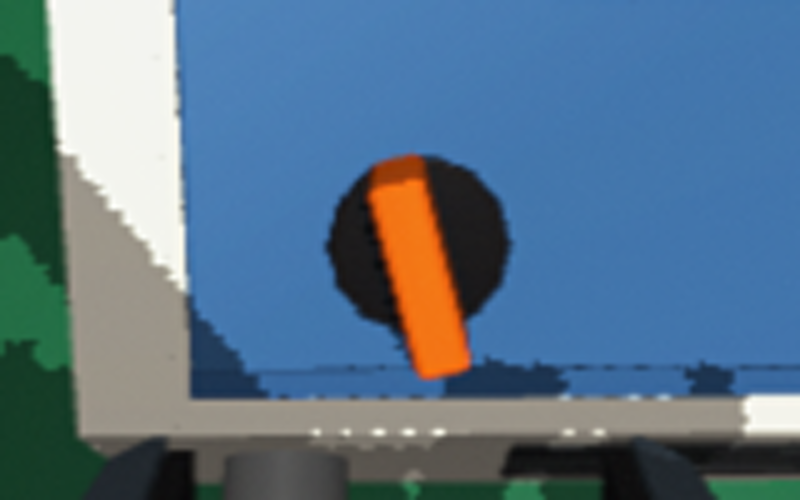

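View pics/w3b.png

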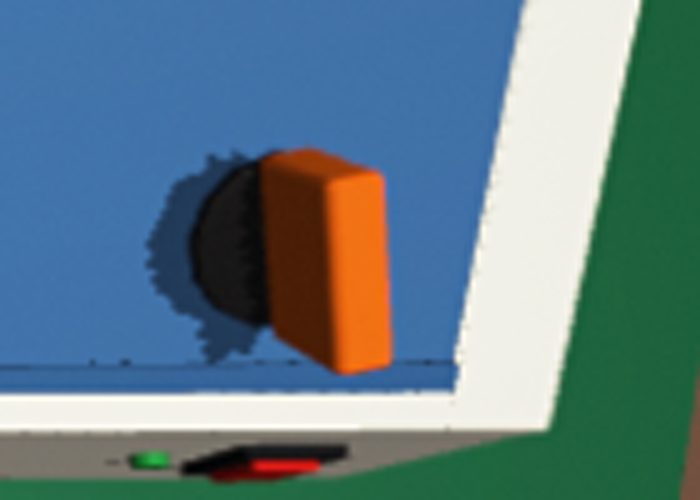

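View pics/w3c.png

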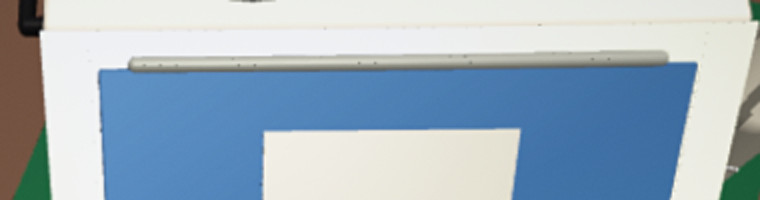

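```bash
cat > fit2.py <<'E'
import io,contextlib
with contextlib.redirect_stdout(io.StringIO()):
    from fit import *
ee=np.load("pics/ee3.npy")
we=[((-150,150,85),(216,237.4)),((-150,-150,85),(509.8,236)),((23.2,150,185),(200,15)),((23.2,-150,185),(556,11))]
wh=[((-172,126,0),(238,224.4)),((-172,-126,0),(491,222.6)),((0,126,0),(230,35)),((0,-126,0),(528.5,31.5))]
A=np.array([200,150]);B=np.array([400,150])
wl=np.array([(370,190),(425,177),(470,365),(420,378)])/5+A
wr=np.array([(328,180),(383,172),(392,362),(343,374)])/5+B
def wc(h,y):
    d=np.array([np.cos(h),-np.sin(h),0]);l=np.array([np.sin(h),np.cos(h),0]);c=np.array([-140,y,40.5])
    return np.array([c+18*d+5*l,c+18*d-5*l,c-18*d-5*l,c-18*d+5*l])
wi=env.camera_info("wrist")
def eef(p): return (ee[0]+p[8:11],ee[1])
def wres(p):
    e=eef(p)
    return [proj("wrist",ext(p,[a for a,b in we]),wi,e)-[b for a,b in we],proj("wrist",hp(p,[a for a,b in wh],0),wi,e)-[b for a,b in wh],
      proj("wrist",hp(p,wc(p[6],80),0),wi,e)-wl,proj("wrist",hp(p,wc(p[7],-80),0),wi,e)-wr]
contact=np.array([608.6,-120.3,107.1])
def R2(p):
    Rm,o=hatchframe(p,0)
    c=[((contact-o)@Rm[:,2])/0.3]
    return np.concatenate([res(p),np.concatenate(wres(p)).ravel()/1.0,c,p[8:11]/2.])
r=least_squares(R2,list(np.load("p.npy"))+[-.2,-.2,0,0,0],loss='soft_l1',x_scale=[100,100,.3,.3,10,5,.3,.3,1,1,1])
q=r.x;print(q.round(3),np.degrees(q[2]))
for o in wres(q)+res(q,True):print(np.round(o,1).tolist())
np.save("q.npy",q)
print(hp(q,[-140,80,0],0),hp(q,[-140,-80,0],0))
E
python3 fit2.py
```

```text
[ 5.75248e+02 -6.66400e+00  1.88800e+00  7.57000e-01  1.85003e+02
  3.31100e+00 -2.38000e-01 -2.19000e-01 -1.42000e-01 -4.84900e+00
  3.82000e-01] 108.19107957180273
[[0.0, -0.3], [-0.4, -0.7], [0.5, 0.7], [3.2, -0.2]]
[[0.4, 1.7], [-1.1, 1.8], [-0.7, -0.3], [0.1, -0.7]]
[[-0.2, -0.5], [0.3, -0.7], [1.0, 0.9], [-0.1, 0.9]]
[[-1.1, -0.2], [0.1, -1.2], [0.4, 0.5], [-1.6, 0.5]]
[[-2.1, 2.0], [-0.2, -0.7], [-1.0, -0.0], [-0.4, -0.8], [0.1, 3.7], [-0.8, 2.4]]
[[-0.2, -1.8], [-2.1, -2.4], [-0.4, -0.8], [1.2, -2.3], [-0.1, -0.2]]
[[-1.7, -1.1], [0.1, -0.3], [-1.7, 2.2], [-1.1, -1.7], [-0.5, 0.3], [-0.2, 0.3]]
[[-1.4, -1.8], [0.0, -0.1], [-1.1, -1.3], [-0.6, -0.4], [0.1, -1.0], [0.2, -0.9]]
[[ 534.42449208 -138.6892613   110.36867637]] [[686.42779892 -88.73933925 110.36867637]]
```

```bash
python3 - <<'E'
from plan import *
import cv2
ee=np.load("pics/ee3.npy")
Rt=R.from_euler('xyz',ee[1],degrees=True).as_matrix()
im=cv2.imread("pics/w3raw.png")
for t in [(-16,0,22.75),(-16,0,-22.75),(16,0,22.75),(16,0,-22.75),(-16,0,36.7),(-16,0,-36.7),(0,0,0)]:
    u=proj("wrist",ee[0]+Rt@np.array(t),None,ee)[0];print(t,u.round(1));cv2.circle(im,tuple(int(x) for x in u),2,(0,0,255),-1)
cv2.imwrite("pics/w3t.png",cv2.resize(im[200:400,150:420],None,fx=2.9,fy=2.9,interpolation=cv2.INTER_CUBIC))
E
```

```text
(-16, 0, 22.75) [319.3 241. ]
(-16, 0, -22.75) [238. 241.]
(16, 0, 22.75) [317.3 291.8]
(16, 0, -22.75) [240.  291.8]
(-16, 0, 36.7) [344.2 241. ]
(-16, 0, -36.7) [213.1 241. ]
(0, 0, 0) [278.7 267. ]
```

View pics/w3t.png

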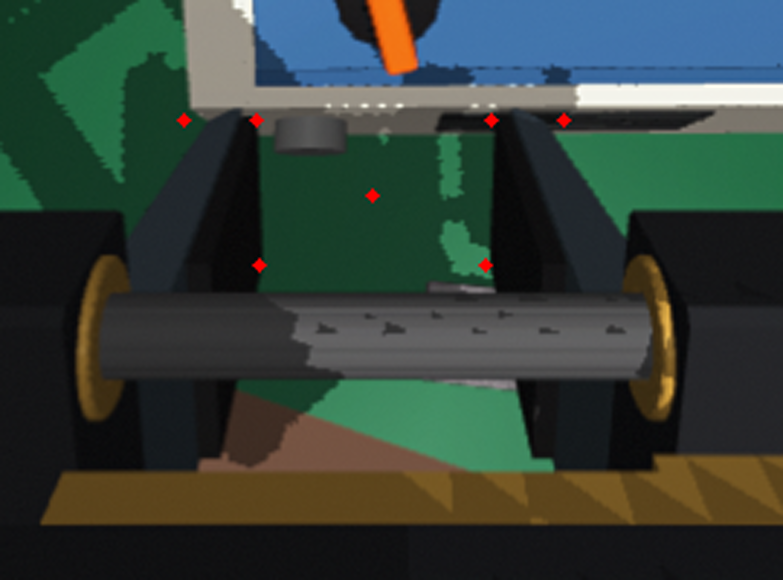

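```bash
python3 - <<'E'
from plan import *
q=np.load("q.npy")
print(hp(q,[-137.8,80,50],0))
plan(hp(q,[-137.8,80,50],0)[0],toolR(q,-.238),9,.5)
E
```

```text
[[ 541.63437126 -160.62974552  154.76994655]]
[[0.5,[-0.8,9.7,0.3],[0.02,-1.56,0.03]],[0.5,[-0.8,9.8,0.4],[0.02,-1.56,0.03]],[0.5,[-0.8,9.7,0.3],[0.02,-1.56,0.03]],[0.5,[-0.8,9.8,0.4],[0.02,-1.56,0.03]],[0.5,[-0.8,9.7,0.4],[0.02,-1.56,0.03]],[0.5,[-0.7,9.7,0.4],[0.02,-1.56,0.03]],[0.5,[-0.7,9.8,0.4],[0.02,-1.56,0.03]],[0.5,[-0.8,9.7,0.5],[0.02,-1.56,0.03]],[0.5,[-0.6,9.8,0.4],[0.02,-1.56,0.03]]]
end [ 541.6 -160.6  154.7] miss [-0.01  0.02  0.06]
```

```bash
python3 -m handwheel '[[0.5,[-0.8,9.7,0.4],[0,-1.5,0]],[0.5,[-0.8,9.7,0.4],[0,-1.5,0]],[0.5,[-0.8,9.7,0.4],[0,-1.5,0]],[0.5,[-0.8,9.7,0.4],[0,-1.5,0]],[0.5,[-0.8,9.7,0.4],[0,-1.5,0]],[0.5,[-0.8,9.7,0.4],[0,-1.5,0]],[0.5,[-0.8,9.7,0.4],[0,-1.5,0]],[0.5,[-0.8,9.7,0.4],[0,-1.5,0]],[0.5,[-0.8,9.7,0.4],[0,-1.5,0]],[0.5,[0,0,0],[0,0,0]]]'
cat > look.py <<'E'
from plan import *
import cv2,sys
def look(name,side):
    q=np.load("q.npy");s=env.state();ee=(s["ee_pos"],s["ee_rot"])
    im=env.grab_frame("wrist")[:,:,::-1].copy()
    np.save(f"pics/ee_{name}.npy",np.array(ee))
    cv2.imwrite(f"pics/{name}raw.png",im)
    Rt=R.from_euler('xyz',ee[1],degrees=True).as_matrix()
    g=s["gripper_width"]/2
    for t in [(-16,0,g),(-16,0,-g),(0,0,0)]:
        u=proj("wrist",ee[0]+Rt@np.array(t),None,ee)[0];print(t,u.round(1))
        cv2.circle(im,tuple(int(x) for x in u),2,(0,0,255),-1)
    cv2.imwrite(f"pics/{name}.png",cv2.resize(im[120:320,150:420],None,fx=2.9,fy=2.9,interpolation=cv2.INTER_CUBIC))
    Rm,o=hatchframe(q,0)
    print("tcp in hatch",((ee[0]-o)@Rm).round(1),"err",R.from_matrix(toolR(q).T@Rt).as_rotvec(degrees=True).round(1),"F tool",(Rt.T@s["force"]).round(1),s["time_s"])
look(sys.argv[1],0)
E
python3 look.py w4
```

```text
time_s: 7.23
ee_pos: [540.3, -159.7, 154.0]
ee_rot: [-82.8, 29.1, -56.8]
force: [-0.5, -0.0, -0.1]
gripper_width: 45.7
(-16, 0, 22.8343607773574) [319.1 240.9]
(-16, 0, -22.8343607773574) [237.6 240.9]
(0, 0, 0) [278.4 266.9]
tcp in hatch [-137.1   80.9   48.7] err [ -0.3 -13.1  -0.1] F tool [-0.2  0.2 -0.4] 7.2333
```

View pics/w4.png

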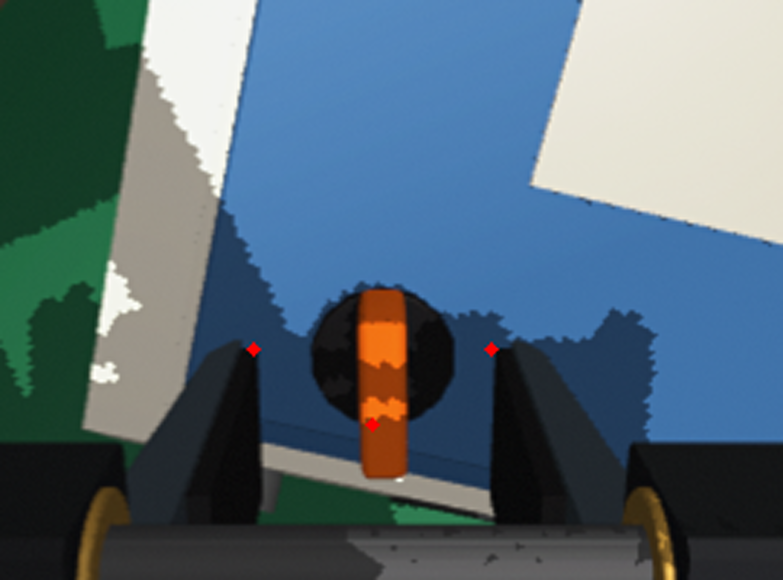

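```bash
python3 - <<'E'
from plan import *
ee=np.load("pics/ee_w4.npy");Rt=R.from_euler('xyz',ee[1],degrees=True).as_matrix()
for t in [(0,8.2,0),(-18,8.2,0),(18,8.2,0),(5,8.2,0),(0,8.2,2),(-18,8.2,-5),(18,8.2,5)]:
    u=proj("wrist",ee[0]+Rt@np.array(t),None,ee)[0];print(t,u.round(1),(u-[150,120])*2.9)
E
```

```text
(0, 8.2, 0) [278.4 260.8] [372.35669652 408.31240619]
(-18, 8.2, 0) [278.4 232.5] [372.33060458 326.19742016]
(18, 8.2, 0) [278.4 287.7] [372.38093434 486.23132236]
(5, 8.2, 0) [278.4 268.4] [372.36360651 430.36131045]
(0, 8.2, 2) [281.7 260.8] [382.05045674 408.31238805]
(-18, 8.2, -5) [269.8 232.5] [347.43508284 326.19601916]
(18, 8.2, 5) [286.5 287.7] [395.99429791 486.23046555]
```

```bash
python3 -m handwheel '[[0.5,[-0.5,3,1.5],[0,0,0]],[0.5,[0,6,0],[0,0,0]],[0.5,[0,8,0],[0,0,0]],[0.5,[0,8,0],[0,0,0]],[0.5,[0,4,0],[0,0,0]],[0,[0,0,0],[0,0,0]],[0,[0,0,0],[0,0,0]],[0,[0,0,0],[0,0,0]],[0,[0,0,0],[0,0,0]],[0,[0,0,0],[0,0,0]]]' 45
python3 look.py w5
```

```text
time_s: 8.12
ee_pos: [537.5, -146.9, 131.1]
ee_rot: [-82.7, 28.8, -56.8]
force: [0.2, 0.3, -0.3]
gripper_width: 14.9
(-16, 0, 7.441865576279014) [291.7 240.9]
(-16, 0, -7.441865576279014) [265.1 240.9]
(0, 0, 0) [278.4 266.9]
tcp in hatch [-137.2   79.6   22.3] err [ -0.1 -13.1  -0.3] F tool [0.  0.4 0.2] 8.1167
```

View pics/w5.png

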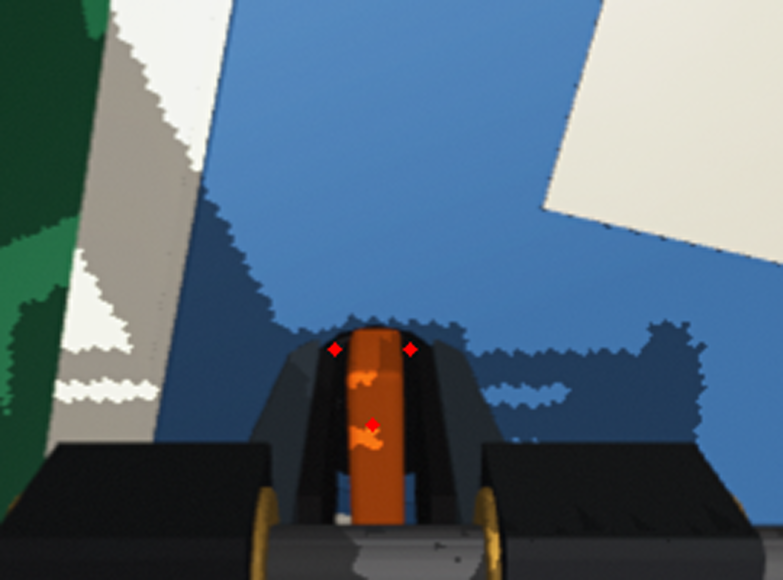

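```bash
python3 -m handwheel '[[0,[0,0,0],[0,0,0]],[0,[0,0,0],[0,0,0]],[0,[0,0,0],[0,0,0]],[0,[0,0,0],[0,0,0]],[0,[0,1,0],[0,0,0]],[0,[0,1,0],[0,0,0]],[0,[0,1,0],[0,0,0]],[0,[0,0,0],[0,0,0]],[0,[0,0,0],[0,0,0]],[0,[0,0,0],[0,0,0]]]' 45
cat > st.py <<'E'
from plan import *
q=np.load("q.npy");s=env.state();Rm,o=hatchframe(q,0);Rt=R.from_euler('xyz',s["ee_rot"],degrees=True).as_matrix()
print("tcp in hatch",((s["ee_pos"]-o)@Rm).round(1),"rot",R.from_matrix(toolR(q).T@Rt).as_rotvec(degrees=True).round(1),"Ftool",(Rt.T@s["force"]).round(1),"Ttool",(Rt.T@s["torque"]).round(2),"w",s["gripper_width"].round(1),"t",s["time_s"],"q6",s["qpos"].round(0))
E
python3 st.py
```

```text
time_s: 9.0
ee_pos: [537.2, -145.4, 128.5]
ee_rot: [-82.7, 28.8, -56.8]
force: [1.3, -1.6, 4.5]
gripper_width: 10.2Traceback (most recent call last):
  File "st.py", line 3, in <module>
    print("tcp in hatch",((s["ee_pos"]-o)@Rm).round(1),"rot",R.from_matrix(toolR(q).T@Rt).as_rotvec(degrees=True).round(1),"Ftool",(Rt.T@s["force"]).round(1),"Ttool",(Rt.T@s["torque"]).round(2),"w",s["gripper_width"].round(1),"t",s["time_s"],"q6",s["qpos"].round(0))
                                                                                                                                                                                                      ^^^^^^^^^^^^^^^^^^^^^^^^
AttributeError: 'float' object has no attribute 'round'
```

```bash
sed -i 's/s\["gripper_width"\].round(1)/round(s["gripper_width"],1)/' st.py; python3 st.py; python3 -m handwheel '[[0,[0,1,0],[0,0,0]],[0,[0,1,0],[0,0,0]],[0,[0,1,0],[0,0,0]],[0,[0,0,0],[0,0,0]],[0,[0,0,0],[0,0,0]],[0,[0,0,0],[0,0,0]],[0,[0,0,0],[0,0,0]],[0,[0,0,0],[0,0,0]],[0,[0,0,0],[0,0,0]],[0,[0,0,0],[0,0,0]]]'
python3 st.py
```

```text
tcp in hatch [-137.2   79.5   19.4] rot [ -0.1 -13.1  -0.3] Ftool [-0.4 -4.9  0.8] Ttool [ 0.23 -0.03 -0.36] w 10.2 t 9.0 q6 [-28.  32.  87.  20.  84. -66.]
time_s: 9.83
ee_pos: [536.8, -144.1, 126.2]
ee_rot: [-82.7, 28.8, -56.8]
force: [0.8, -3.5, 6.6]
gripper_width: 9.8
tcp in hatch [-137.2   79.5   16.6] rot [ -0.1 -13.1  -0.3] Ftool [-0.2 -7.5 -0.3] Ttool [ 0.18 -0.02 -0.27] w 9.8 t 9.8333 q6 [-28.  32.  88.  20.  83. -66.]
```

```bash
python3 -m handwheel '[[0,[0,1.5,0],[0,0,0]],[0,[0,1.5,0],[0,0,0]],[0,[0,1.5,0],[0,0,0]],[0,[0,1.5,0],[0,0,0]],[0,[0,1,0],[0,0,0]],[0,[0,1,0],[0,0,0]],[0,[0,0,0],[0,0,0]],[0,[0,0,0],[0,0,0]],[0,[0,0,0],[0,0,0]],[0,[0,0,0],[0,0,0]]]'
python3 st.py
```

```text
time_s: 10.67
ee_pos: [535.8, -141.0, 120.5]
ee_rot: [-82.6, 28.7, -56.8]
force: [0.8, -5.5, 13.3]
gripper_width: 9.9
tcp in hatch [-137.2   79.4   10.1] rot [ -0.  -13.1  -0.4] Ftool [ -2.  -14.3  -0.5] Ttool [-0.04 -0.06  0.05] w 9.9 t 10.6667 q6 [-28.  32.  88.  20.  83. -66.]
```

```bash
python3 -m handwheel '[[0,[0,2,0],[0,0,0]],[0,[0,0,0],[0,0,0]],[0,[0,0,0],[0,4,0]],[0,[0,0,0],[0,5,0]],[0,[0,0,0],[0,5,0]],[0,[0,0,0],[0,5,0]],[0,[0,0,0],[0,5,0]],[0,[0,0,0],[0,5,0]],[0,[0,0,0],[0,5,0]],[0,[0,0,0],[0,5,0]]]'
python3 st.py
```

```text
time_s: 11.5
ee_pos: [535.5, -141.0, 120.4]
ee_rot: [-103.9, 26.3, -101.2]
force: [-0.3, -9.9, 20.9]
gripper_width: 9.9
tcp in hatch [-137.2   79.7   10. ] rot [ 0.2 26.1 -0.5] Ftool [ -0.5 -22.7  -4. ] Ttool [-0.76 -0.11 -0.08] w 9.9 t 11.5 q6 [-28.  32.  89.  20.  82. -27.]
```

```bash
python3 -m handwheel '[[0,[0,0,0],[0,5,0]],[0,[0,0,0],[0,5,0]],[0,[0,0,0],[0,5,0]],[0,[0,0,0],[0,5,0]],[0,[0,0,0],[0,5,0]],[0,[0,0,0],[0,5,0]],[0,[0,0,0],[0,5,0]],[0,[0,0,0],[0,5,0]],[0,[0,0,0],[0,5,0]],[0,[0,0,0],[0,3,0]]]'
python3 st.py
```

```text
time_s: 12.33
ee_pos: [535.1, -140.8, 120.6]
ee_rot: [-118.6, 7.8, -147.8]
force: [-2.1, -9.6, 21.8]
gripper_width: 9.6
tcp in hatch [-136.8   80.    10. ] rot [ 0.3 74.  -0.4] Ftool [  3.9 -23.1  -4.6] Ttool [-0.76 -0.02 -0.79] w 9.6 t 12.3333 q6 [-28.  32.  89.  20.  82.  21.]
```

```bash
python3 -m handwheel '[[0,[0,0,0],[0,3,0]],[0,[0,0,0],[0,3,0]],[0,[0,0,0],[0,3,0]],[0,[0,0,0],[0,0,0]],[0,[0,0,0],[0,0,0]],[0,[0,0,0],[0,0,0]],[0,[0,0,0],[0,0,0]],[0,[0,0,0],[0,0,0]],[0,[0,0,0],[0,0,0]],[0,[0,0,0],[0,0,0]]]'
python3 st.py
```

```text
time_s: 13.17
ee_pos: [535.0, -140.8, 120.6]
ee_rot: [-119.4, 3.5, -155.6]
force: [-0.7, -10.2, 22.1]
gripper_width: 9.6
tcp in hatch [-136.7   80.1   10. ] rot [ 0.3 82.8 -0.4] Ftool [  3.5 -23.9  -3.1] Ttool [-0.69  0.02 -0.85] w 9.6 t 13.1667 q6 [-28.  32.  89.  20.  82.  30.]
```

```bash
python3 -m handwheel '[[0,[0,0,0],[0,2,0]],[0,[0,0,0],[0,2,0]],[0,[0,0,0],[0,2,0]],[0,[0,0,0],[0,2,0]],[0,[0,0,0],[0,0,0]],[0,[0,0,0],[0,0,0]],[0,[0,0,0],[0,0,0]],[0,[0,0,0],[0,0,0]],[0,[0,0,0],[0,0,0]],[0,[0,0,0],[0,0,0]]]'
python3 st.py; python3 look.py w6
```

```text
time_s: 14.0
ee_pos: [535.1, -140.7, 120.7]
ee_rot: [-119.5, -0.4, -162.4]
force: [-0.8, -8.7, 21.3]
gripper_width: 9.9
tcp in hatch [-136.7   80.    10. ] rot [ 0.4 90.7 -0.4] Ftool [  3.6 -22.5  -3.4] Ttool [-0.48 -0.62 -0.98] w 9.9 t 14.0 q6 [-28.  32.  89.  20.  82.  38.]
(-16, 0, 4.937028093540042) [289.3 240.3]
(-16, 0, -4.937028093540042) [271.6 240.3]
(0, 0, 0) [280.4 266.4]
tcp in hatch [-136.7   80.    10. ] err [ 0.4 90.7 -0.4] F tool [  3.6 -22.5  -3.4] 14.0
```

View pics/w6.png

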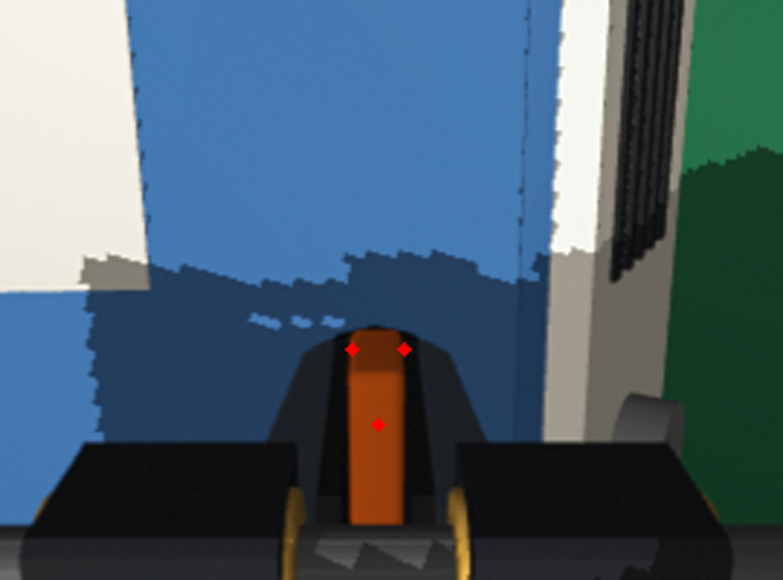

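```bash
python3 -m handwheel '[[0,[0,0,0],[0,2,0]],[0,[0,0,0],[0,0,0]],[0.4,[0,0,0],[0,0,0]],[0.4,[0,0,0],[0,0,0]],[0.4,[0,0,0],[0,0,0]],[0.4,[0,0,0],[0,0,0]],[0.4,[0,0,0],[0,0,0]],[0.4,[0,-10,0],[0,0,0]],[0.4,[0,-25,0],[0,0,0]],[0.4,[0,-30,0],[0,0,0]]]'
python3 look.py w7;python3 st.py
```

```text
time_s: 14.88
ee_pos: [543.1, -168.3, 171.9]
ee_rot: [-120.0, -1.9, -164.2]
force: [0.6, -0.5, 0.4]
gripper_width: 36.8
(-16, 0, 18.39469269628311) [313.4 240.3]
(-16, 0, -18.39469269628311) [247.6 240.3]
(0, 0, 0) [280.4 266.3]
tcp in hatch [-136.    81.    68.7] err [-0.3 93.  -0.3] F tool [-0.5 -0.6  0.4] 14.8833
tcp in hatch [-137.5   78.7   75.9] rot [ 0.5 92.9 -0.3] Ftool [-2.3 -3.8  0.9] Ttool [0.38 0.   0.12] w 36.4 t 14.9333 q6 [-30.  31.  81.  19.  91.  41.]
```

View pics/w7.png

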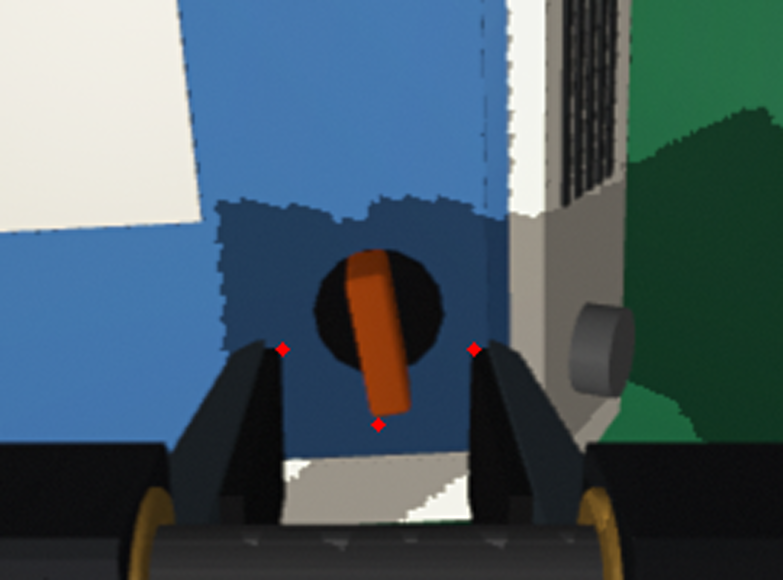

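```bash
cat > wingfit.py <<'E'
from plan import *
from scipy.optimize import least_squares
def wf(name,pts,h0,y,hts=(40.5,32.9,30.5)):
    q=np.load("q.npy");ee=np.load(f"pics/ee_{name}.npy");wi=env.camera_info("wrist")
    uv=np.array(pts)/2.9+[150,120]; uv=uv-[0,-2.0]  # image bias seen at fingertips
    for H in hts:
        def f(v):
            h,cx,cy=v;d=np.array([np.cos(h),-np.sin(h),0]);l=np.array([np.sin(h),np.cos(h),0]);c=np.array([cx,cy,H])
            P=np.array([c+18*d+5*l,c+18*d-5*l,c-18*d-5*l,c-18*d+5*l])
            return (proj("wrist",hp(q,P,0),wi,ee)-uv).ravel()
        r=least_squares(f,[h0,-138,y],x_scale=[.1,5,5]);print(H,"deg",np.degrees(r.x[0]).round(1),r.x[1:].round(1),"cost",r.cost.round(2))
E
python3 - <<'E'
from wingfit import *
wf("w7",[(345,290),(388,275),(410,410),(370,417)],1.45,80)
E
```

```text
40.5 deg 83.1 [-136.3   78. ] cost 16.83
32.9 deg 83.1 [-136.1   81. ] cost 8.2
30.5 deg 83.1 [-136.1   82. ] cost 6.37
```

```bash
python3 - <<'E'
from plan import *
q=np.load("q.npy")
plan(hp(q,[-136.8,79.8,14],0)[0],toolR(q,np.radians(83)),6,.4)
E
```

```text
[[0.4,[0.2,10.3,-0.2],[-0.09,-1.65,-0.02]],[0.4,[0.2,10.3,-0.2],[-0.09,-1.65,-0.02]],[0.4,[0.2,10.3,-0.2],[-0.09,-1.65,-0.02]],[0.4,[0.2,10.3,-0.1],[-0.09,-1.65,-0.02]],[0.4,[0.2,10.4,-0.2],[-0.09,-1.65,-0.02]],[0.4,[0.2,10.3,-0.2],[-0.09,-1.65,-0.02]]]
end [ 535.9 -142.6  124.1] miss [ 0.04 -0.04  0.01]
```

```bash
python3 -m handwheel '[[0.4,[0,10,0],[0,-2,0]],[0.4,[0,11,0],[0,-2,0]],[0.4,[0,10,0],[0,-2,0]],[0.4,[0,11,0],[0,-2,0]],[0.4,[0,10,0],[0,-2,0]],[0.4,[0,8,0],[0,0,0]],[0.4,[0,0,0],[0,0,0]],[0,[0,0,0],[0,0,0]],[0,[0,0,0],[0,0,0]],[0,[0,0,0],[0,0,0]]]' 15
python3 st.py
python3 -m handwheel '[[0,[0,0,0],[0,0,0]],[0,[0,0,0],[0,0,0]],[0,[0,0,0],[0,0,0]],[0,[0,0,0],[0,0,0]],[0,[0,0,0],[0,0,0]],[0,[0,0,0],[0,-1,0]],[0,[0,0,0],[0,-1,0]],[0,[0,0,0],[0,-1,0]],[0,[0,0,0],[0,0,0]],[0,[0,0,0],[0,0,0]]]'
python3 st.py;python3 look.py w8
```

```text
time_s: 15.77
ee_pos: [536.0, -141.8, 121.7]
ee_rot: [-119.5, 3.5, -155.6]
force: [0.0, -0.2, -0.1]
gripper_width: 19.4
tcp in hatch [-137.3   79.5   11.5] rot [ 0.2 82.9 -0.3] Ftool [ 0.1 -0.   0.2] Ttool [ 0.31 -0.02 -0.02] w 19.4 t 15.7667 q6 [-28.  32.  88.  20.  83.  30.]
time_s: 16.6
ee_pos: [535.7, -141.3, 121.9]
ee_rot: [-119.3, 5.0, -153.0]
force: [-0.4, 1.9, 5.6]
gripper_width: 9.8
tcp in hatch [-136.8   79.6   11.4] rot [ 0.2 79.9 -0.3] Ftool [-1.  -3.9 -4.3] Ttool [-0.36  0.03  0.04] w 9.8 t 16.6 q6 [-28.  32.  88.  20.  83.  27.]
(-16, 0, 4.877125640316475) [289.  240.6]
(-16, 0, -4.877125640316475) [271.6 240.6]
(0, 0, 0) [280.3 266.6]
tcp in hatch [-136.8   79.6   11.4] err [ 0.2 79.9 -0.3] F tool [-1.  -3.9 -4.3] 16.6
```

View pics/w8.png

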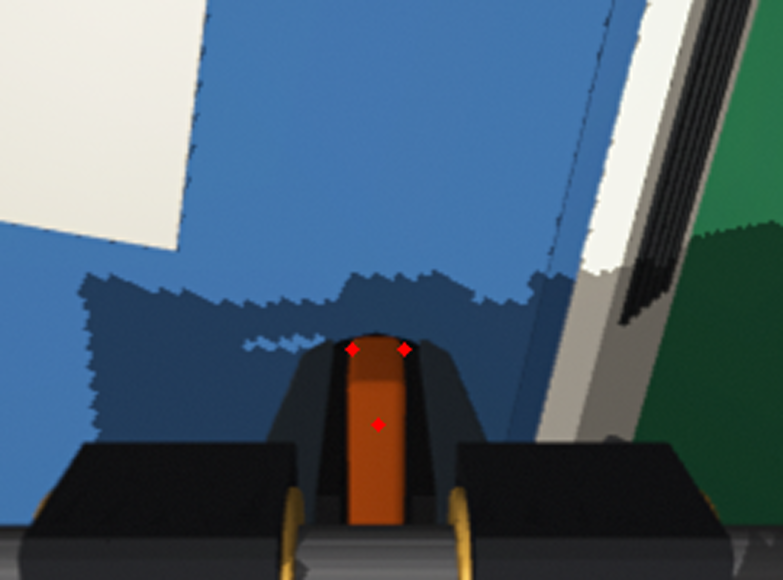

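```bash
python3 -m handwheel '[[0,[0,0,0],[0,-1,0]],[0,[0,0,0],[0,-1,0]],[0,[0,0,0],[0,-1,0]],[0,[0,0,0],[0,-1,0]],[0,[0,0,0],[0,-1,0]],[0,[0,0,0],[0,0,0]],[0,[0,0,0],[0,0,0]],[0,[0,0,0],[0,0,0]],[0,[0,0,0],[0,0,0]],[0,[0,0,0],[0,0,0]]]'
python3 st.py
```

```text
time_s: 17.48
ee_pos: [535.7, -141.3, 121.9]
ee_rot: [-118.9, 7.4, -148.6]
force: [-0.3, -0.5, 5.5]
gripper_width: 10.2
tcp in hatch [-136.8   79.6   11.4] rot [ 0.1 74.9 -0.3] Ftool [-0.2 -5.  -2.5] Ttool [-0.34 -0.    0.05] w 10.2 t 17.4833 q6 [-28.  32.  88.  20.  83.  22.]
```

```bash
python3 -m handwheel '[[0,[0,0,0],[0,0,0]],[0,[0,2,0],[0,0,0]],[0,[0,2,0],[0,0,0]],[0,[0,2,0],[0,0,0]],[0,[0,0,0],[0,5,0]],[0,[0,0,0],[0,5,0]],[0,[0,0,0],[0,4,0]],[0,[0,0,0],[0,0,0]],[0,[0,0,0],[0,0,0]],[0,[0,0,0],[0,0,0]]]' 55
python3 st.py
python3 -m handwheel '[[0,[0,0,0],[0,1,0]],[0,[0,0,0],[0,1,0]],[0,[0,0,0],[0,0,0]],[0,[0,0,0],[0,0,0]],[0,[0,0,0],[0,0,0]],[0,[0,0,0],[0,0,0]],[0,[0,0,0],[0,0,0]],[0,[0,0,0],[0,0,0]],[0,[0,0,0],[0,0,0]],[0,[0,0,0],[0,0,0]]]'
python3 st.py
```

```text
time_s: 18.32
ee_pos: [535.0, -139.3, 118.1]
ee_rot: [-119.6, 0.6, -160.7]
force: [-1.5, -1.8, 11.1]
gripper_width: 9.9
tcp in hatch [-136.8   79.6    7.1] rot [ 0.3 88.7 -0.3] Ftool [  1.9 -10.3  -4.5] Ttool [-0.58 -0.51 -0.4 ] w 9.9 t 18.3167 q6 [-28.  32.  89.  20.  82.  36.]
time_s: 19.15
ee_pos: [535.1, -139.2, 118.1]
ee_rot: [-119.6, -0.4, -162.4]
force: [-0.5, -3.3, 12.4]
gripper_width: 9.6
tcp in hatch [-136.8   79.6    7.1] rot [ 0.3 90.7 -0.3] Ftool [  1.6 -12.3  -3.5] Ttool [-0.59 -0.69 -0.47] w 9.6 t 19.15 q6 [-28.  32.  89.  20.  82.  38.]
```

```bash
python3 -m handwheel '[[0,[0,1,0],[0,0,0]],[0,[0,1,0],[0,0,0]],[0,[0,0,0],[0,0,0]],[0,[0,0,0],[0,0,0]],[0,[0,0,0],[0,0,0]],[0,[0,0,0],[0,0,0]],[0,[0,0,0],[0,0,0]],[0,[0,0,0],[0,0,0]],[0,[0,0,0],[0,0,0]],[0,[0,0,0],[0,0,0]]]'
python3 st.py
python3 -m handwheel '[[0,[0,-1,0],[0,0,0]],[0,[0,-1,0],[0,0,0]],[0,[0,-1,0],[0,0,0]],[0,[0,-1,0],[0,0,0]],[0,[0,-1,0],[0,0,0]],[0,[0,-1,0],[0,0,0]],[0,[0,0,0],[0,0,0]],[0,[0,0,0],[0,0,0]],[0,[0,0,0],[0,0,0]],[0,[0,0,0],[0,0,0]]]'
python3 st.py
```

```text
time_s: 19.98
ee_pos: [535.1, -139.1, 117.9]
ee_rot: [-119.5, -0.3, -162.4]
force: [-2.0, -7.2, 19.4]
gripper_width: 10.2
tcp in hatch [-136.8   79.5    6.9] rot [ 0.4 90.7 -0.3] Ftool [  4.2 -19.9  -4.1] Ttool [-0.86 -0.7  -0.86] w 10.2 t 19.9833 q6 [-28.  32.  89.  20.  82.  38.]
time_s: 20.82
ee_pos: [535.1, -139.5, 118.4]
ee_rot: [-119.8, -0.6, -162.5]
force: [1.0, 5.0, -3.4]
gripper_width: 9.7
tcp in hatch [-136.8   79.6    7.5] rot [ 0.  90.9 -0.2] Ftool [-2.5  5.2 -2.2] Ttool [-0.2  -0.77  0.42] w 9.7 t 20.8167 q6 [-28.  32.  89.  20.  83.  38.]
```

```bash
python3 -m handwheel '[[0,[0,0,0],[0,-1,0]],[0,[0,0,0],[0,-1,0]],[0,[0,0,0],[0,-1,0]],[0,[0,0,0],[0,-1,0]],[0,[0,0,0],[0,0,0]],[0,[0,0,0],[0,0,0]],[0,[0,0,0],[0,0,0]],[0,[0,0,0],[0,0,0]],[0,[0,0,0],[0,0,0]],[0,[0,0,0],[0,0,0]]]'
python3 st.py
```

```text
time_s: 21.65
ee_pos: [535.5, -140.7, 120.8]
ee_rot: [-119.6, 1.5, -159.1]
force: [-0.8, 0.5, 6.5]
gripper_width: 9.9
tcp in hatch [-136.8   79.6   10.2] rot [ 0.2 86.9 -0.3] Ftool [ 0.4 -5.3 -3.9] Ttool [-0.56 -0.33 -0.01] w 9.9 t 21.65 q6 [-28.  32.  88.  20.  83.  34.]
```

```bash
python3 -m handwheel '[[0,[0,-1,0],[0,-1,0]],[0,[0,-1,0],[0,-1,0]],[0,[0,-1,0],[0,0,0]],[0,[0,-1,0],[0,0,0]],[0,[0,-1,0],[0,0,0]],[0,[0,-1,0],[0,0,0]],[0,[0,0,0],[0,0,0]],[0,[0,0,0],[0,0,0]],[0,[0,0,0],[0,0,0]],[0,[0,0,0],[0,0,0]]]'
python3 st.py
```

```text
time_s: 22.48
ee_pos: [535.7, -141.5, 122.1]
ee_rot: [-119.8, 2.3, -157.4]
force: [1.1, 10.2, -10.0]
gripper_width: 10.1
tcp in hatch [-136.8   79.7   11.7] rot [-0.1 85.  -0.2] Ftool [-4.5 13.3 -2.7] Ttool [-0.01 -0.06  0.92] w 10.1 t 22.4833 q6 [-28.  32.  88.  20.  83.  32.]
```

```bash
python3 -m handwheel '[[0,[0,2,0],[0,-1,0]],[0,[0,2,0],[0,-1,0]],[0,[0,0,0],[0,-1,0]],[0,[0,0,0],[0,-1,0]],[0,[0,0,0],[0,-1,0]],[0,[0,0,0],[0,-1,0]],[0,[0,0,0],[0,0,0]],[0,[0,0,0],[0,0,0]],[0,[0,0,0],[0,0,0]],[0,[0,0,0],[0,0,0]]]'
python3 st.py
```

```text
time_s: 23.32
ee_pos: [535.7, -141.4, 121.9]
ee_rot: [-119.2, 5.4, -152.1]
force: [0.9, 2.5, 5.8]
gripper_width: 9.5
tcp in hatch [-136.8   79.6   11.5] rot [ 0.2 78.9 -0.3] Ftool [-2.5 -4.  -4.3] Ttool [-0.67 -0.05  0.26] w 9.5 t 23.3167 q6 [-28.  32.  88.  20.  83.  26.]
```

```bash
python3 -m handwheel '[[0,[0,0,0],[0,-1,0]],[0,[0,0,0],[0,-1,0]],[0,[0,0,0],[0,-1,0]],[0,[0,0,0],[0,-1,0]],[0,[0,0,0],[0,0,0]],[0,[0,0,0],[0,0,0]],[0,[0,0,0],[0,0,0]],[0,[0,0,0],[0,0,0]],[0,[0,0,0],[0,0,0]],[0,[0,0,0],[0,0,0]]]'
python3 st.py
```

```text
time_s: 24.15
ee_pos: [535.7, -141.4, 121.9]
ee_rot: [-118.9, 7.4, -148.6]
force: [0.4, 3.1, 5.6]
gripper_width: 9.7
tcp in hatch [-136.8   79.6   11.5] rot [ 0.2 74.9 -0.3] Ftool [-2.7 -3.4 -4.7] Ttool [-0.69 -0.04  0.32] w 9.7 t 24.15 q6 [-28.  32.  88.  20.  83.  22.]
```

```bash
python3 -m handwheel '[[0,[0,0,0],[0,-1,0]],[0,[0,0,0],[0,-1,0]],[0,[0,0,0],[0,-1,0]],[0,[0,0,0],[0,-1,0]],[0,[0,0,0],[0,-1,0]],[0,[0,0,0],[0,0,0]],[0,[0,0,0],[0,0,0]],[0,[0,0,0],[0,0,0]],[0,[0,0,0],[0,0,0]],[0,[0,0,0],[0,0,0]]]'
python3 st.py; python3 look.py w9
```

```text
time_s: 24.98
ee_pos: [535.7, -141.4, 121.9]
ee_rot: [-118.2, 9.8, -144.2]
force: [-0.6, 2.4, 5.9]
gripper_width: 9.8
tcp in hatch [-136.8   79.6   11.4] rot [ 0.1 69.9 -0.3] Ftool [-1.9 -3.9 -4.7] Ttool [-0.63 -0.01  0.39] w 9.8 t 24.9833 q6 [-28.  32.  88.  20.  83.  17.]
(-16, 0, 4.89577495136118) [288.9 240.7]
(-16, 0, -4.89577495136118) [271.4 240.7]
(0, 0, 0) [280.2 266.8]
tcp in hatch [-136.8   79.6   11.4] err [ 0.1 69.9 -0.3] F tool [-1.9 -3.9 -4.7] 24.9833
```

View pics/w9.png

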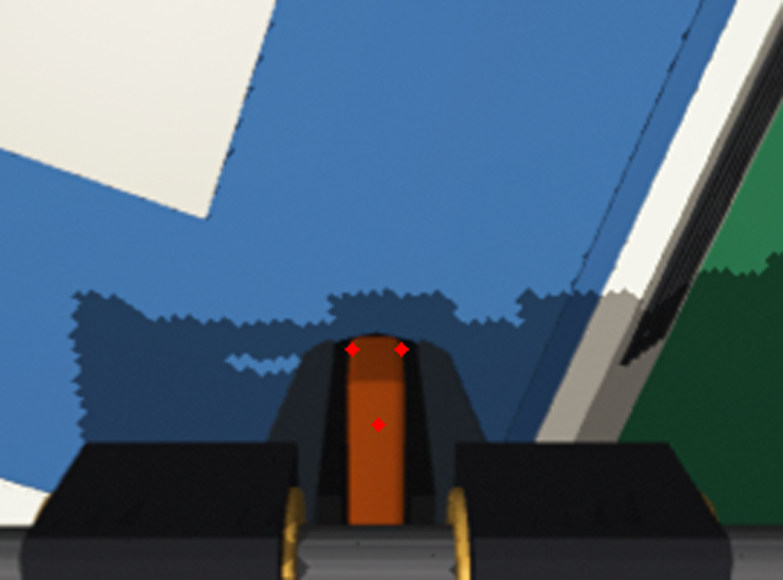

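```bash
python3 -m handwheel '[[0.4,[0,0,0],[0,0,0]],[0.4,[0,0,0],[0,0,0]],[0.4,[0,0,0],[0,0,0]],[0.4,[0,0,0],[0,0,0]],[0.4,[0,-10,0],[0,0,0]],[0.4,[0,-15,0],[0,0,0]],[0.4,[0,-15,0],[0,0,0]],[0.4,[0,0,0],[0,0,0]],[0.4,[0,0,0],[0,0,0]],[0.4,[0,0,0],[0,0,0]]]'
python3 look.py w10
python3 - <<'E'
from workcell import env
import cv2
im=env.grab_frame("side")[:,:,::-1]
cv2.imwrite("pics/s10.png",cv2.resize(im[200:300,200:360],None,fx=5,fy=5,interpolation=cv2.INTER_CUBIC))
E
```

```text
time_s: 25.87
ee_pos: [541.5, -160.2, 155.6]
ee_rot: [-118.2, 9.7, -144.2]
force: [0.2, 0.2, 0.1]
gripper_width: 36.8
(-16, 0, 18.411689112957895) [313.1 240.8]
(-16, 0, -18.411689112957895) [247.3 240.7]
(0, 0, 0) [280.2 266.8]
tcp in hatch [-137.    80.    50.5] err [ 0.1 69.9 -0.3] F tool [-0.3 -0.  -0. ] 25.8667
```

View pics/w10.png

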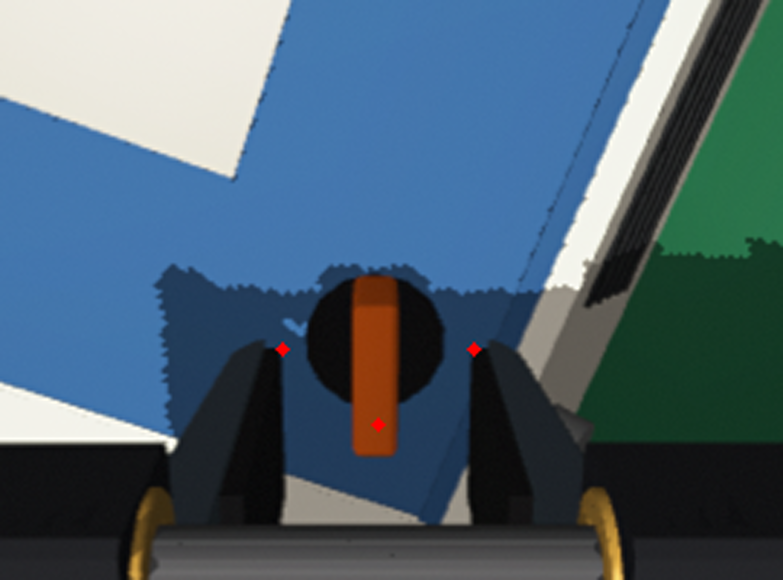

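View pics/s10.png

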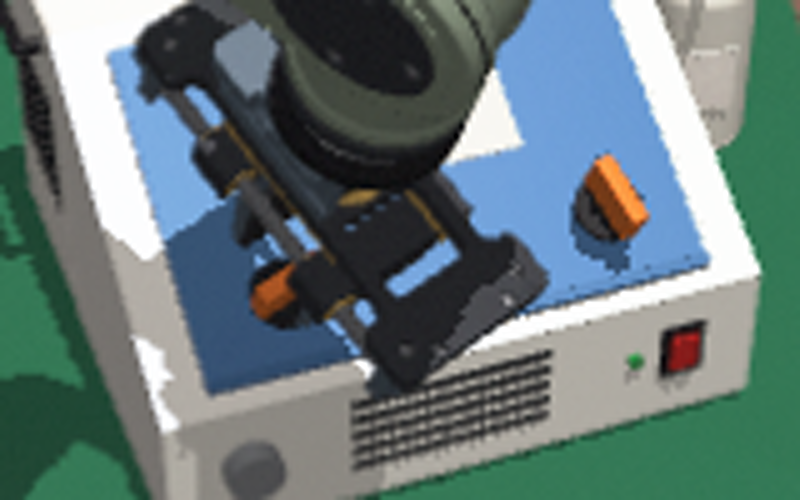

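```bash
python3 - <<'E'
from plan import *
ee=np.load("pics/ee_w10.npy");Rt=R.from_euler('xyz',ee[1],degrees=True).as_matrix()
for dy in (10,11.5,17.6,20):
    u=np.array([proj("wrist",ee[0]+Rt@np.array(t),None,ee)[0] for t in [(-18,dy,0),(18,dy,0),(-18,dy+24,0)]]);print(dy,((u-[150,120])*2.9).round(0).tolist())
E
```

```text
10 [[377.0, 323.0], [377.0, 482.0], [377.0, 287.0]]
11.5 [[377.0, 320.0], [377.0, 478.0], [377.0, 285.0]]
17.6 [[377.0, 311.0], [377.0, 465.0], [377.0, 277.0]]
20 [[377.0, 307.0], [377.0, 459.0], [377.0, 274.0]]
```

```bash
python3 -m handwheel '[[0,[0,0,0],[0,0,0]],[0,[0,0,0],[0,0,0]],[0,[0,0,0],[0,0,0]],[0,[0,4,0],[0,0,0]],[0,[0,5,0],[0,0,0]],[0,[0,5,0],[0,0,0]],[0,[0,3,0],[0,0,0]],[0,[0,1.5,0],[0,0,0]],[0,[0,1,0],[0,0,0]],[0,[0,0,0],[0,0,0]]]'
python3 st.py
```

```text
time_s: 26.8
ee_pos: [538.9, -151.6, 140.4]
ee_rot: [-118.1, 9.7, -144.1]
force: [-1.6, -2.5, 7.3]
gripper_width: 0.2
tcp in hatch [-136.9   79.8   32.8] rot [ 0.2 69.9 -0.4] Ftool [ 1.5 -7.3 -2.6] Ttool [-0.04  0.02 -0.33] w 0.2 t 26.8 q6 [-29.  31.  86.  20.  86.  18.]
```

```bash
python3 -m handwheel '[[0,[0,-8,0],[0,0,0]],[0.3,[0,-8,0],[0,0,0]],[0.3,[0,0,0],[0,0,0]],[0.3,[0,0,0],[0,0,0]],[0.3,[0,10,0],[0,0,0]],[0.3,[0,12,0],[0,0,0]],[0.3,[0,12,0],[0,0,0]],[0,[0,0,0],[0,0,0]],[0,[0,0,0],[0,0,0]],[0,[0,0,0],[0,0,0]]]' 30
python3 st.py
python3 -m handwheel '[[0,[0,0,0],[0,0,0]],[0,[0,0,0],[0,0,0]],[0,[0,0,0],[0,0,0]],[0,[0,0,0],[0,0,0]],[0,[0,0,0],[0,-2,0]],[0,[0,0,0],[0,-2,0]],[0,[0,0,0],[0,-2,0]],[0,[0,0,0],[0,-2,0]],[0,[0,0,0],[0,0,0]],[0,[0,0,0],[0,0,0]]]' 30
python3 st.py
```

```text
time_s: 27.63
ee_pos: [536.1, -142.5, 123.5]
ee_rot: [-118.2, 9.7, -144.2]
force: [-1.5, 2.4, 0.6]
gripper_width: 10.3
tcp in hatch [-137.    79.6   13.4] rot [ 0.1 69.9 -0.3] Ftool [-0.3  0.8 -2.8] Ttool [-0.45  0.04 -0.06] w 10.3 t 27.6333 q6 [-28.  32.  88.  20.  83.  17.]
time_s: 28.47
ee_pos: [536.0, -142.4, 123.6]
ee_rot: [-116.8, 13.4, -137.0]
force: [-1.3, 2.4, -0.7]
gripper_width: 9.4
tcp in hatch [-136.9   79.7   13.5] rot [ 0.1 62.  -0.3] Ftool [-0.6  2.  -2. ] Ttool [-0.02  0.49  0.15] w 9.4 t 28.4667 q6 [-28.  32.  88.  20.  83.   9.]
```

```bash
python3 -m handwheel '[[0,[0,0,0],[0,4,0]],[0,[0,0,0],[0,4,0]],[0,[0,0,0],[0,4,0]],[0,[0,0,0],[0,4,0]],[0,[0,0,0],[0,0,0]],[0,[0,0,0],[0,0,0]],[0.4,[0,0,0],[0,0,0]],[0.4,[0,0,0],[0,0,0]],[0.4,[0,0,0],[0,0,0]],[0.4,[0,0,0],[0,0,0]]]' 30
python3 st.py
python3 - <<'E'
from plan import *
q=np.load("q.npy")
# retreat straight 60 then to right wing hover
Rt=cur()[1];p1=cur()[0]-Rt[:,1]*60
tp=hp(q,[-137,-80,52],0)[0]
print(np.degrees(q[7]))
plan(tp,toolR(q,q[7]),16,.5,cur_=(p1,Rt))
E
```

```text
time_s: 29.3
ee_pos: [536.4, -143.2, 123.6]
ee_rot: [-119.1, 5.9, -151.2]
force: [0.4, -0.5, -0.2]
gripper_width: 33.4
tcp in hatch [-137.6   79.6   13.9] rot [ 0.2 77.9 -0.3] Ftool [-0.1 -0.1  0.6] Ttool [ 0.32  0.01 -0.05] w 33.4 t 29.3 q6 [-28.  32.  88.  20.  83.  25.]
-12.568122471335778
[[0.5,[-9.8,1.4,2.1],[-0.01,-5.65,0.02]],[0.5,[-9.5,1.3,3.0],[-0.01,-5.65,0.02]],[0.5,[-9.1,1.4,3.9],[-0.01,-5.65,0.02]],[0.5,[-8.7,1.4,4.9],[-0.01,-5.65,0.02]],[0.5,[-8.3,1.3,5.6],[-0.01,-5.65,0.02]],[0.5,[-7.6,1.4,6.5],[-0.01,-5.65,0.02]],[0.5,[-6.9,1.4,7.1],[-0.01,-5.65,0.02]],[0.5,[-6.2,1.4,7.8],[-0.01,-5.65,0.02]],[0.5,[-5.4,1.3,8.4],[-0.01,-5.65,0.02]],[0.5,[-4.6,1.4,8.9],[-0.01,-5.65,0.02]]]
[[0.5,[-3.6,1.4,9.2],[-0.01,-5.65,0.02]],[0.5,[-2.7,1.4,9.6],[-0.01,-5.65,0.02]],[0.5,[-1.8,1.3,9.8],[-0.01,-5.65,0.02]],[0.5,[-0.8,1.4,10.0],[-0.01,-5.65,0.02]],[0.5,[0.2,1.4,9.9],[-0.01,-5.65,0.02]],[0.5,[1.2,1.3,9.9],[-0.01,-5.65,0.02]]]
end [ 693.7 -111.   156.9] miss [ 0.03  0.03 -0.04]
```

```bash
python3 -m handwheel '[[0.4,[0,-25,0],[0,0,0]],[0.5,[0,-35,0],[0,0,0]],[0.5,[-10,1,2],[0,-5.7,0]],[0.5,[-10,1,3],[0,-5.7,0]],[0.5,[-9,1,4],[0,-5.7,0]],[0.5,[-9,1,5],[0,-5.7,0]],[0.5,[-8,1,6],[0,-5.7,0]],[0.5,[-8,1,6.5],[0,-5.7,0]],[0.5,[-7,1,7],[0,-5.7,0]],[0.5,[-6,1,8],[0,-5.7,0]]]'
python3 -m handwheel '[[0.5,[-5,1,8],[0,-5.7,0]],[0.5,[-5,1,9],[0,-5.7,0]],[0.5,[-4,2,9],[0,-5.7,0]],[0.5,[-3,2,10],[0,-5.7,0]],[0.5,[-2,2,10],[0,-5.7,0]],[0.5,[-1,2,10],[0,-5.7,0]],[0.5,[0,2,10],[0,-5.7,0]],[0.5,[1,2,10],[0,-5.7,0]],[0.5,[0,0,0],[0,0,0]],[0.5,[0,0,0],[0,0,0]]]'
python3 look.py w11
python3 - <<'E'
from plan import *
q=np.load("q.npy")
plan(hp(q,[-137,-80,52],0)[0],toolR(q,q[7]),1,.5)
import cv2
im=env.grab_frame("side")[:,:,::-1]
cv2.imwrite("pics/s11.png",cv2.resize(im[200:300,200:360],None,fx=5,fy=5,interpolation=cv2.INTER_CUBIC))
E
```

```text
time_s: 30.13
ee_pos: [621.5, -141.7, 168.7]
ee_rot: [-106.9, 24.8, -107.5]
force: [1.2, -0.6, 0.1]
gripper_width: 45.7
time_s: 30.97
ee_pos: [694.3, -107.8, 157.2]
ee_rot: [-82.7, 28.9, -56.7]
force: [-0.1, -0.4, 0.4]
gripper_width: 45.5
(-16, 0, 22.77390638609169) [319.  240.9]
(-16, 0, -22.77390638609169) [237.7 240.9]
(0, 0, 0) [278.4 266.9]
tcp in hatch [-134.4  -81.5   50.8] err [ -0.2 -13.2  -0.3] F tool [ 0.  -0.5 -0.3] 30.9667
[[0.5,[2.2,-0.8,-1.7],[0.18,0.57,0.28]]]
end [ 693.7 -110.9  156.9] miss [-0.02 -0.03  0.  ]
```

View pics/w11.png

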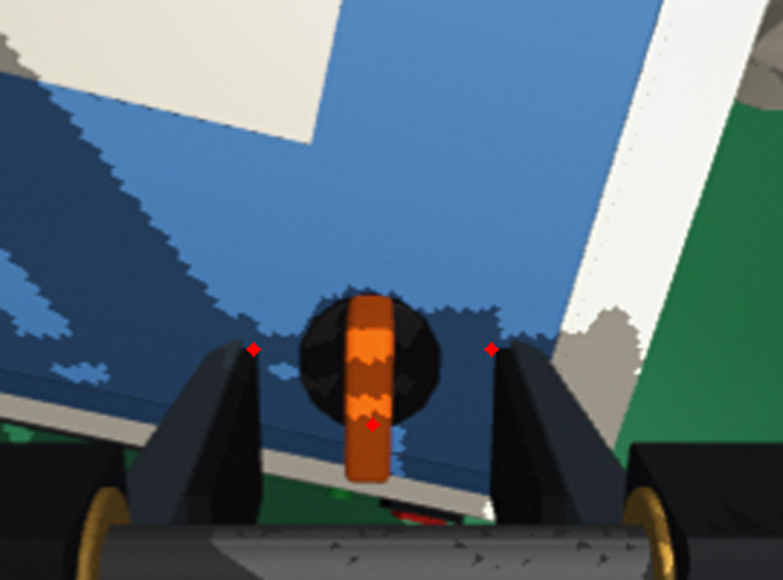

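View pics/s11.png

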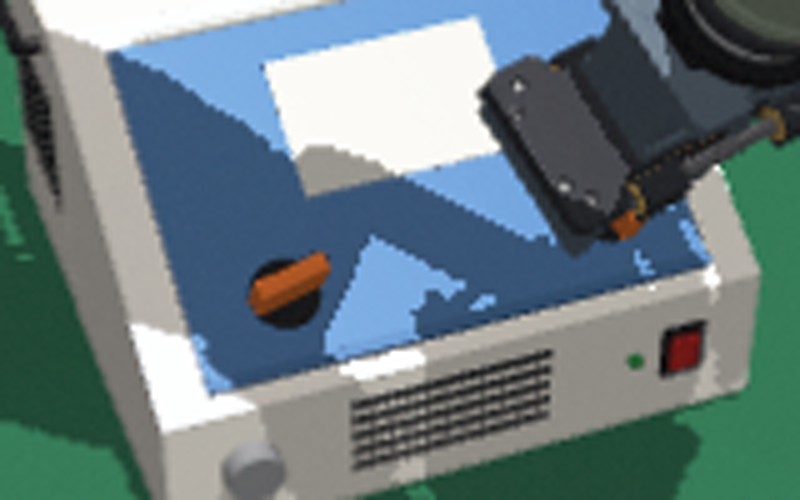

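```bash
python3 -m handwheel '[[0.5,[1.6,2,-1.4],[0,0,0]],[0.5,[0,7,0],[0,0,0]],[0.5,[0,9,0],[0,0,0]],[0.5,[0,8,0],[0,0,0]],[0.5,[0,3,0],[0,0,0]],[0,[0,0,0],[0,0,0]],[0,[0,0,0],[0,0,0]],[0,[0,0,0],[0,0,0]],[0,[0,0,0],[0,0,0]],[0,[0,0,0],[0,0,0]]]' 45
python3 st.py
python3 -m handwheel '[[0,[0,0,0],[0,0,0]],[0,[0,0,0],[0,0,0]],[0,[0,0,0],[0,0,0]],[0,[0,0,0],[0,0,0]],[0,[0,1,0],[0,0,0]],[0,[0,1,0],[0,0,0]],[0,[0,1,0],[0,0,0]],[0,[0,1,0],[0,0,0]],[0,[0,0,0],[0,0,0]],[0,[0,0,0],[0,0,0]]]' 45
python3 st.py
```

```text
time_s: 31.9
ee_pos: [689.6, -96.3, 131.8]
ee_rot: [-82.6, 28.8, -56.6]
force: [-0.4, -0.3, 0.6]
gripper_width: 15.0
tcp in hatch [-136.3  -80.7   22.7] rot [ -0.1 -13.3  -0.3] Ftool [-0.2 -0.6 -0.4] Ttool [ 0.07 -0.08 -0.33] w 15.0 t 31.9 q6 [-20.  42.  66.  23.  91. -55.]
time_s: 32.73
ee_pos: [689.1, -95.5, 130.1]
ee_rot: [-82.5, 28.7, -56.6]
force: [-1.0, -6.4, 9.4]
gripper_width: 9.8
tcp in hatch [-136.4  -80.5   20.7] rot [ -0.  -13.3  -0.4] Ftool [ -0.3 -11.1  -3. ] Ttool [-0.57 -0.11 -0.16] w 9.8 t 32.7333 q6 [-20.  42.  67.  23.  90. -55.]
```

```bash
python3 -m handwheel '[[0,[0,1,0],[0,0,0]],[0,[0,1,0],[0,0,0]],[0,[0,0,0],[0,2,0]],[0,[0,0,0],[0,2,0]],[0,[0,0,0],[0,2,0]],[0,[0,0,0],[0,2,0]],[0,[0,0,0],[0,0,0]],[0,[0,0,0],[0,0,0]],[0,[0,0,0],[0,0,0]],[0,[0,0,0],[0,0,0]]]'
python3 st.py
python3 -m handwheel '[[0,[0,0,0],[0,2,0]],[0,[0,0,0],[0,2,0]],[0,[0,0,0],[0,2,0]],[0,[0,0,0],[0,2,0]],[0,[0,0,0],[0,0,0]],[0,[0,0,0],[0,0,0]],[0,[0,0,0],[0,0,0]],[0,[0,0,0],[0,0,0]],[0,[0,0,0],[0,0,0]],[0,[0,0,0],[0,0,0]]]'
python3 st.py
```

```text
time_s: 33.57
ee_pos: [688.7, -94.0, 127.4]
ee_rot: [-87.0, 29.5, -65.7]
force: [-0.6, -4.1, 6.1]
gripper_width: 9.6
tcp in hatch [-136.4  -80.5   17.6] rot [-0.  -5.3 -0.4] Ftool [ 0.  -7.1 -1.8] Ttool [-0.33 -0.08 -0.35] w 9.6 t 33.5667 q6 [-20.  42.  67.  23.  90. -47.]
time_s: 34.4
ee_pos: [688.7, -94.0, 127.4]
ee_rot: [-91.6, 29.6, -74.9]
force: [-0.2, -4.5, 6.3]
gripper_width: 9.7
tcp in hatch [-136.4  -80.5   17.6] rot [-0.   2.7 -0.4] Ftool [ 0.6 -7.5 -1.6] Ttool [-0.25 -0.04 -0.37] w 9.7 t 34.4 q6 [-20.  42.  67.  23.  90. -39.]
```

```bash
python3 -m handwheel '[[0,[0,1.5,0],[0,-1,0]],[0,[0,1.5,0],[0,-1,0]],[0,[0,1.5,0],[0,-1,0]],[0,[0,1.5,0],[0,0,0]],[0,[0,1.5,0],[0,0,0]],[0,[0,1.5,0],[0,0,0]],[0,[0,1,0],[0,0,0]],[0,[0,0,0],[0,0,0]],[0,[0,0,0],[0,0,0]],[0,[0,0,0],[0,0,0]]]' 55
python3 st.py
```

```text
time_s: 35.23
ee_pos: [687.6, -90.6, 121.2]
ee_rot: [-89.7, 29.5, -71.4]
force: [-1.8, -8.4, 14.8]
gripper_width: 9.4
tcp in hatch [-136.4  -80.6   10.4] rot [ 0.1 -0.4 -0.5] Ftool [ -0.9 -16.6  -4.3] Ttool [-0.67 -0.04 -0.16] w 9.4 t 35.2333 q6 [-19.  42.  68.  23.  89. -42.]
```

```bash
python3 -m handwheel '[[0,[0,1,0],[0,5,0]],[0,[0,0,0],[0,6,0]],[0,[0,0,0],[0,6,0]],[0,[0,0,0],[0,6,0]],[0,[0,0,0],[0,6,0]],[0,[0,0,0],[0,6,0]],[0,[0,0,0],[0,6,0]],[0,[0,0,0],[0,6,0]],[0,[0,0,0],[0,6,0]],[0,[0,0,0],[0,6,0]]]'
python3 st.py
python3 -m handwheel '[[0,[0,0,0],[0,6,0]],[0,[0,0,0],[0,6,0]],[0,[0,0,0],[0,6,0]],[0,[0,0,0],[0,3,0]],[0,[0,0,0],[0,3,0]],[0,[0,0,0],[0,0,0]],[0,[0,0,0],[0,0,0]],[0,[0,0,0],[0,0,0]],[0,[0,0,0],[0,0,0]],[0,[0,0,0],[0,0,0]]]'
python3 st.py
```

```text
time_s: 36.07
ee_pos: [687.9, -90.6, 121.1]
ee_rot: [-115.7, 14.8, -134.2]
force: [-0.6, -10.7, 16.1]
gripper_width: 9.9
tcp in hatch [-136.6  -80.8   10.4] rot [ 0.5 58.9 -0.4] Ftool [  3.7 -19.   -1.4] Ttool [-0.28 -0.03 -0.87] w 9.9 t 36.0667 q6 [-19.  42.  68.  23.  89.  17.]
time_s: 36.9
ee_pos: [687.9, -90.7, 121.0]
ee_rot: [-119.2, 3.8, -155.5]
force: [0.0, -10.2, 16.0]
gripper_width: 9.7
tcp in hatch [-136.7  -80.8   10.4] rot [ 0.6 82.6 -0.4] Ftool [  3.2 -18.7   0.2] Ttool [-0.02  0.05 -0.9 ] w 9.7 t 36.9 q6 [-19.  42.  68.  23.  89.  41.]
```

```bash
python3 -m handwheel '[[0,[0,0,0],[0,3,0]],[0,[0,0,0],[0,3,0]],[0,[0,0,0],[0,3,0]],[0,[0,0,0],[0,3,0]],[0,[0,0,0],[0,0,0]],[0,[0,0,0],[0,0,0]],[0,[0,0,0],[0,0,0]],[0,[0,0,0],[0,0,0]],[0,[0,0,0],[0,0,0]],[0,[0,0,0],[0,0,0]]]'
python3 st.py
```

```text
time_s: 37.73
ee_pos: [687.9, -90.7, 121.0]
ee_rot: [-119.3, -2.1, -165.9]
force: [-0.3, -11.5, 17.3]
gripper_width: 9.5
tcp in hatch [-136.7  -80.8   10.4] rot [ 0.6 94.6 -0.3] Ftool [  3.7 -20.4   1.3] Ttool [ 0.25 -0.04 -0.99] w 9.5 t 37.7333 q6 [-19.  42.  68.  23.  89.  53.]
```

```bash
python3 -m handwheel '[[0,[0,0,0],[0,2,0]],[0,[0,0,0],[0,2,0]],[0,[0,0,0],[0,2,0]],[0,[0,0,0],[0,2,0]],[0,[0,0,0],[0,0,0]],[0,[0,0,0],[0,0,0]],[0,[0,0,0],[0,0,0]],[0,[0,0,0],[0,0,0]],[0,[0,0,0],[0,0,0]],[0,[0,0,0],[0,0,0]]]'
python3 st.py
```

```text
time_s: 38.57
ee_pos: [687.9, -90.8, 121.0]
ee_rot: [-118.8, -6.0, -172.9]
force: [-0.2, -10.4, 16.7]
gripper_width: 9.8
tcp in hatch [-136.8  -80.7   10.3] rot [  0.7 102.5  -0.3] Ftool [  3.2 -19.4   1. ] Ttool [ 0.32 -0.53 -0.91] w 9.8 t 38.5667 q6 [-19.  42.  68.  23.  89.  61.]
```

```bash
python3 -m handwheel '[[0,[0,0,0],[0,1,0]],[0,[0,0,0],[0,0,0]],[0,[0,0,0],[0,0,0]],[0,[0,0,0],[0,-2,0]],[0,[0,-2,0],[0,-2,0]],[0,[0,-2,0],[0,-1,0]],[0,[0,-2,0],[0,0,0]],[0,[0,-2,0],[0,0,0]],[0,[0,-2,0],[0,0,0]],[0,[0,0,0],[0,0,0]]]'
python3 st.py
```

```text
time_s: 39.4
ee_pos: [688.6, -93.0, 125.1]
ee_rot: [-119.4, -4.4, -169.4]
force: [0.4, -3.5, 3.1]
gripper_width: 9.9
tcp in hatch [-136.7  -80.7   15.1] rot [ 0.2 98.7 -0.3] Ftool [ 0.5 -4.4  1.6] Ttool [ 0.74 -0.15  0.01] w 9.9 t 39.4 q6 [-20.  42.  67.  23.  90.  57.]
```

```bash
python3 -m handwheel '[[0,[0,-1,0],[0,-1,0]],[0,[0,-1,0],[0,-1,0]],[0,[0,-1,0],[0,0,0]],[0,[0,0,0],[0,0,0]],[0,[0,0,0],[0,0,0]],[0,[0,0,0],[0,0,0]],[0,[0,0,0],[0,0,0]],[0,[0,0,0],[0,0,0]],[0,[0,0,0],[0,0,0]],[0,[0,0,0],[0,0,0]]]'
python3 st.py
```

```text
time_s: 40.23
ee_pos: [688.6, -93.2, 125.4]
ee_rot: [-119.6, -3.5, -167.6]
force: [3.7, 4.3, -16.1]
gripper_width: 10.0
tcp in hatch [-136.7  -80.6   15.5] rot [ 0.  96.8 -0.3] Ftool [-5.6 15.4  4.9] Ttool [1.18 0.08 1.1 ] w 10.0 t 40.2333 q6 [-20.  42.  67.  23.  90.  55.]
```

```bash
python3 -m handwheel '[[0,[0,2,0],[0,-3,0]],[0,[0,1,0],[0,-3,0]],[0,[0,0,0],[0,-3,0]],[0,[0,0,0],[0,-3,0]],[0,[0,0,0],[0,-3,0]],[0,[0,0,0],[0,-3,0]],[0,[0,0,0],[0,0,0]],[0,[0,0,0],[0,0,0]],[0,[0,0,0],[0,0,0]],[0,[0,0,0],[0,0,0]]]' 30
python3 st.py
```

```text
time_s: 41.07
ee_pos: [688.5, -93.0, 125.3]
ee_rot: [-119.2, 5.5, -152.0]
force: [3.8, -0.4, -7.4]
gripper_width: 9.8
tcp in hatch [-136.6  -80.6   15.3] rot [ 0.2 78.8 -0.3] Ftool [-2.5  5.6  5.6] Ttool [1.3  0.33 0.38] w 9.8 t 41.0667 q6 [-20.  42.  67.  23.  90.  37.]
```

```bash
python3 -m handwheel '[[0,[0,0,0],[0,4,0]],[0,[0,0,0],[0,4,0]],[0,[0,0,0],[0,4,0]],[0,[0,1,0],[0,0,0]],[0,[0,0,0],[0,0,0]],[0.4,[0,0,0],[0,0,0]],[0.4,[0,0,0],[0,0,0]],[0.4,[0,0,0],[0,0,0]],[0.4,[0,0,0],[0,0,0]],[0.4,[0,-10,0],[0,0,0]]]' 30
python3 -m handwheel '[[0.4,[0,-20,0],[0,0,0]],[0.4,[0,-40,0],[0,0,0]],[0.4,[0,-40,0],[0,0,0]],[0.4,[0,-40,0],[0,0,0]],[0.4,[0,-40,0],[0,0,0]],[0.4,[0,-30,0],[0,0,0]],[0.4,[0,0,0],[0,0,0]],[0.4,[0,0,0],[0,0,0]],[0.4,[0,0,0],[0,0,0]],[0.4,[0,0,0],[0,0,0]]]'
python3 - <<'E'
from workcell import env
import cv2,numpy as np
w=env.grab_frame("wrist")[:,:,::-1];cv2.imwrite("pics/w12.png",w)
im=env.grab_frame("side")[:,:,::-1]
cv2.imwrite("pics/s12.png",cv2.resize(im[150:400,180:400],None,fx=3,fy=2.4*1.25))if 0 else cv2.imwrite("pics/s12.png",cv2.resize(im[150:350,180:400],None,fx=3,fy=3,interpolation=cv2.INTER_CUBIC))
t=env.grab_frame("top")[:,:,::-1];cv2.imwrite("pics/t12.png",t)
E
python3 st.py
```

```text
time_s: 41.9
ee_pos: [688.3, -95.8, 132.5]
ee_rot: [-119.9, -0.6, -162.3]
force: [1.2, 0.7, 0.2]
gripper_width: 36.1
time_s: 42.73
ee_pos: [721.9, -195.1, 314.2]
ee_rot: [-119.8, -0.6, -162.4]
force: [0.5, -0.1, -0.7]
gripper_width: 36.8
tcp in hatch [-134.8  -80.7  233. ] rot [-0.  90.7 -0.3] Ftool [ 0.4 -0.5  0.3] Ttool [0.3  0.01 0.02] w 36.4 t 42.8833 q6 [-25.  48.  29.  25. 122.  57.]
```

View pics/w12.png

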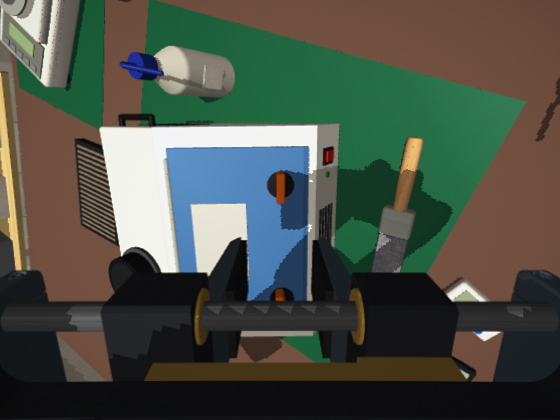

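View pics/s12.png

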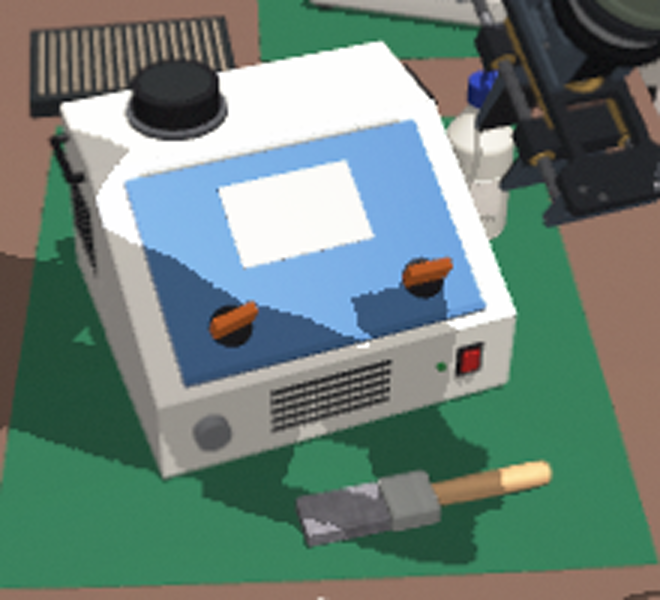

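View pics/t12.png

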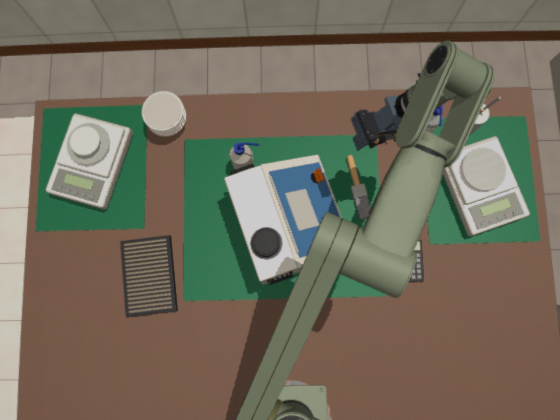

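```bash
python3 -c "
from workcell import env
print(env.job_done(), env.state()['time_s'])"
```

```text
the job is handed in; nothing more can be done
the job is handed in; nothing more can be done
```

The blue hatch is shut and both orange wing fasteners are pushed in, turned clockwise and caught. I handed the job in at about 43 s on the robot's clock, with the arm clear of everything.

- **Hatch:** I pushed it down with closed fingertips until it stopped hard at about 29 N. The last pictures show it lying flat.
- **Left fastener:** it went into its slot straight away. It turned to a stop at about 84°, and I left it at about 78°.
    - **Catch:** a touch on the top of the wing gave about 7.6 mm of travel, which matches caught. It held against a 13 N pull.
    - **Doubtful point:** it turned back freely until about 68° before it resisted, more play than "cannot turn" suggests. I first read that as not caught, so I pushed and turned it a second time. The height, pull and twist checks then agreed that it was caught.
- **Right fastener:** it stopped dead when first pushed and dropped in after a small clockwise turn. It turned to a stop at about 97°, and I left it at about 91°.
    - **Catch:** it rose 4.8 mm from the bottom stop, held against a 15 N pull, and resisted turning back at about 82°.
- **Surroundings:** in the last pictures both wings lie across the hatch. The bottle and brush look to be where they were. I checked the other loose things only by eye, and the arm partly hid some of them.

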